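# Load the spare cell into the spring charger

## Robot

A 6-joint arm with a two-finger parallel gripper is mounted at the origin on a cart in front of the work surface, level with it; the furniture and walls round the work are solid. World frame = base frame: x ahead of the robot, y to its left, z up, the work surface at z = 0. Lengths are in m, angles in rad, forces in N, time in s.
With the tool pointing down it reaches from about 0.35 to 0.975 m from the base axis. Payload 4.9 kg.
Tool frame: the origin (TCP) lies midway between the tips of the shut fingers; the grasp point (between the pads) lies 19 mm behind it; z points along the fingers, y is the direction in which the jaws open and shut (so a half turn about z gives the same grasp; the last joint's range is limited). The gripper opens to 85 mm and grips with 20 to 120 N. Pads are 22 mm wide; open, the fingers measure 114 mm over their backs; the gripper's body (76 mm by 85 mm) begins 54 mm behind the grasp point. The pads swing forward as they close: fully open they stand 13 mm farther back than shut.
Start: joints at [1.169, 0.053, 1.613, -0, 1.476, -0.119], TCP at [0.174, 0.6, 0.231] pointing down, gripper open.
Joint ranges: [-3.01, 3.01], [-1.01, 2.22], [0.06, 2.58], [-1.02, 4.17], [0.09, 2.62], [-3.14, 3.14]. Speed limits (rad/s): [2.57, 2.57, 3.14, 3.14, 3.14, 3.14].

## Interface

Orientations are given as a unit quaternion [w, x, y, z].
In Python, from plant import manip gives the robot as it stands. The module is installed in compiled form; this text tells all that it offers.
- The arm moves only by the tool move_arm, never from a script. Its argument "rows" is a list of rows, each an object of numbers: "tx", "ty", "tz": the shift along the tool's x, y, z in m; "ax", "ay", "az": the turn, a rotation vector about the tool's x, y, z in degrees; "jaw": the closure in counts, from 0 (fully open) to 255 (shut). In form: [{"tx": .., "ty": .., "tz": .., "ax": .., "ay": .., "az": .., "jaw": ..}, ...]. A call has 1 to 12 rows; each row shifts and turns the pose as measured when the row begins, along the tool's axes as they then stand; what a row does not reach is not made up. A row lasts 1/10 s, in which the tool goes at most 50 mm and 8.59 degrees, less where a joint would pass 70% of its speed; a pose out of reach is approached as far as the arm can. A call with a gripper value outside its range is refused whole. The fingers move at their own pace and stop on an object; the grip force is fixed at half the most. Time passes only in rows, so rows that do not move let the fingers close. It gives the time, the measured TCP pose, the force and the opening at its end, in the units of the state.
- manip.state(): the state, without advancing time (a new reading comes with each control period).
- manip.grab_frame(name): name is "scene" or "top"; returns a dict with "color" (400x640x3 uint8, red, green, blue), "intrinsics" (3x3 intrinsics, pixels), "dist_coeffs" ([k1, k2, p1, p2, k3] as OpenCV has them; the pictures are not rectified), "R" (3x3) and "t" (3): a world point X has camera coordinates R X + t. Camera axes: x right, y down, z forward; pixel columns grow to the right and rows downward; lengths in m; the calibration is good to about 2 mm. A picture is of the moment at which its call begins. There is no depth.
- manip.job_done(): hands the job in, once; it reports no verdict.
The state is a dict: "time": time; "joint_pos": joint angles; "joint_vel": joint speeds; "joint_efforts": joint torques, N m; "tool_pos": TCP position; "tool_rot": TCP orientation; "contact_force": force on the tool from outside, world axes, zero at the start; "ft_torque": the same for the moment, N m; "gripper_width": opening from 0.0 (shut) to 1.0 (fully open).
Only numpy, scipy, OpenCV 4.12 (cv2) and the standard library are available. Lean on these libraries where they do the work, as an engineer would, in place of code of your own. Each camera call takes 0.05 s, during which the arm holds its last target.

## Task

Take the spare battery cell off its wooden rest and load it into the charger: press its flat end against the sprung plate, and while the spring is held back roll the button end down past the orange retaining lip, then let the spring bring it back gently so that the cell lies level and fully home with its button under the lip. Use moderate force only (no ramming of spring or lip, no snapping back, no dropping), let go, and leave the sanding block, tape measure and screw jar where they are.

Things in the scene. Friction and masses are not known exactly. Their poses are not given: they have to be found in the camera images.
- cell_center (a point): Centre of the loose spare cell: lying cylinder, 26 mm diameter, 65 mm long in all, about 90 g; blue, yellow band at the button end. The last 4 mm at that end are a steel button, 10 mm diameter. x axis along the cell from button (tip at -32.5 mm) to flat end (+32.5 mm); it may be rolled about x. It starts with its axis level, 39 mm above the table.
- cell_button (a point): Tip of the cell's button, on the cell's axis.
- rest: Fixed wooden rest, 84 x 50 mm, origin at the centre of its underside, x along the cell, on which the cell starts (anywhere within 3 mm lengthwise). Saddles at x = 19 to 31 mm either side with low side rails; between them the cell is free on both sides for fingers down to 12 mm above the table.
- dock: The charger, fixed: black base plate 140 x 70 x 6 mm, origin at the centre of its underside, x from the lip end to the spring end. On it a grey cradle, 110 mm long, carries lip, saddles and spring; it is clamped up to 9 mm either way along x from its middle place. This offset is NOT measured (see or feel it): the points bay, lip, plate and saddles are given for the middle place.
- bay (a point): Centre of a fully loaded cell, for the cradle at its middle place (-15, 0, 39 mm from the charger's origin); axes as the charger's. The loaded cell lies level along x, button towards -x against the contact wall (face 32.5 mm from here at -x, 6 mm thick) and under the lip, flat end on the sprung plate, which holds it with about 6 N.
- lip (a point): Inner top edge of the orange retaining lip (29 mm at -x of bay, 9.5 mm above it), cradle at its middle place. The lip is 3 mm thick, 18 mm wide (as is the wall), and overhangs the contact wall by 3.5 mm. Nothing behind it is higher. It is rigid. A level cell's button clears it once the plate is pushed back 8.5 mm or more.
- plate (a point): Face of the sprung steel plate when free (27.5 mm at +x of bay, on the cell's axis), cradle at its middle place. Plate 24 mm wide, from 12.5 mm below to 26.5 mm above this point. It yields 16 mm in +x, then is solid: 3 N to start, plus 0.6 N per mm (12.6 N at solid). Spring housing behind it from 23.5 to 42.5 mm, top 27 mm above this point.
- saddles (a point): Level on which the loaded cell's underside rests (26 mm above the table), below bay. Press the cell down onto it: friction at its ends can hold it up. Saddles at x = -28 to -18 and 24 to 46 mm, with side rails 33.4 mm apart that rise 6.5 mm. Between them fingers have room down to 10 mm above the table (12 mm from 26 to 32 mm sideways).
- sanding_block: Bystander: wooden sanding block, 66 x 112 x 32 mm; origin at the centre of its underside.
- tape_measure: Bystander: yellow tape measure, 68 x 85 x 34 mm; origin at the centre of its underside.
- screw_jar: Bystander: white jar with red lid, 64 mm diameter, 82 mm high; origin at the centre of its underside.
Things that resemble listed ones, but are neither listed nor needed, are in the scene too. There is more than one size of the part that bears cell_center; the job needs the largest.

How it is judged:
By the outcome, as a careful person would: the job done as asked, in the order asked, and still so for the second after the job is handed in, with the robot touching nothing.
It also fails if it takes over 48 s, if anything falls off the work surface, if the arm or the gripper's body presses on something with over 40 N, if the wrist force passes 120 N, or if a joint passes its speed limit or range.

## Working session

There is one attempt and no reset: what is moved stays moved. The work goes in short steps, Python scripts to look and compute and a tool call to move; the robot and the scene stay as the last step left them, time stands still between calls to the robot, and variables do not carry over. Pictures are saved under pics/ and viewed, and the job is handed in when it is done.

Besides the shell and the picture viewer there is one more tool, called after ">>>" as name([rows], argument=value, ...), one row to a line, values as JSON. move_arm: Moves the arm, as the interface text tells. Its arguments: {"type":"object","properties":{"rows":{"type":"array"}},"required":["rows"]}

```bash
mkdir -p pics; python3 - <<'E'
from plant import manip
import cv2,numpy as np
s=manip.state()
for k,v in s.items(): print(k,np.round(v,3))
for n in("scene","top"):
    f=manip.grab_frame(n); cv2.imwrite(f"pics/{n}0.png",f["color"][:,:,::-1])
    print(n,np.round(f["intrinsics"],1).tolist(),np.round(f["dist_coeffs"],3),np.round(f["R"],3).tolist(),np.round(f["t"],3))
E
```

```text
time 0.0
joint_pos [ 1.169  0.053  1.614  0.     1.476 -0.119]
joint_vel [-0.     0.001  0.001 -0.001 -0.     0.001]
joint_efforts [-1.0000e-03 -3.9369e+01 -3.7017e+01 -0.0000e+00  7.0000e-03 -0.0000e+00]
tool_pos [0.174 0.6   0.23 ]
tool_rot [-0.     0.141  0.99  -0.001]
contact_force [-0.449  0.001 -0.841]
ft_torque [ 0.041 -0.038  0.027]
gripper_width 0.999
scene [[501.9, 0.0, 313.1], [0.0, 501.9, 196.1], [0.0, 0.0, 1.0]] [-0.072  0.     0.     0.     0.   ] [[0.685, -0.729, 0.006], [-0.555, -0.527, -0.643], [0.472, 0.437, -0.766]] [-0.438  0.327  0.997]
top [[400.9, 0.0, 323.1], [0.0, 400.9, 205.5], [0.0, 0.0, 1.0]] [-0.099  0.     0.     0.     0.   ] [[0.092, -0.996, -0.002], [-0.969, -0.089, -0.231], [0.23, 0.023, -0.973]] [-0.103  0.574  0.91 ]
```

View pics/scene0.png

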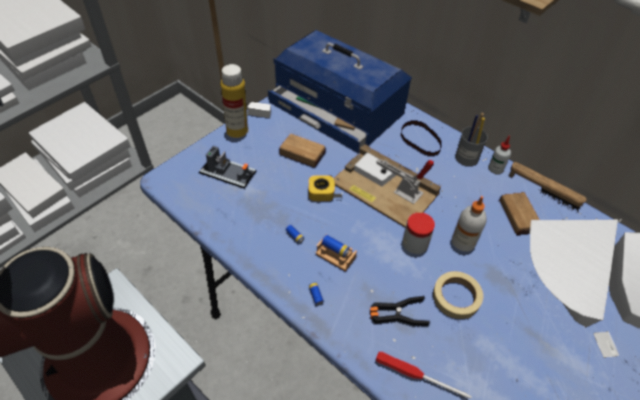

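View pics/top0.png

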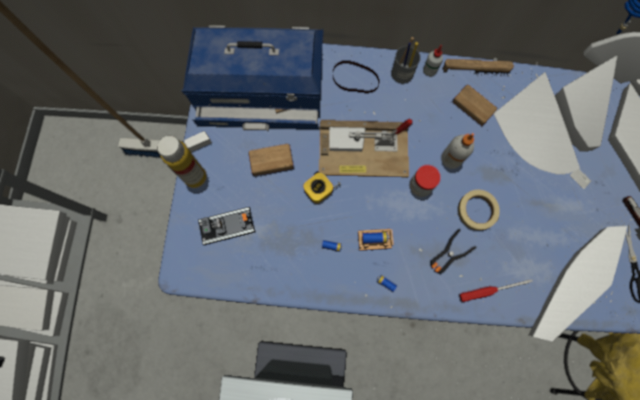

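The scene view shows the large blue cell on its rest near (336,245), with two smaller loose cells at (294,234) and (316,293). The charger is at (228,168), its orange lip towards the right. In the top view these are at (375,238), (332,245), (387,284) and (227,225). Next I'll take close crops.

```bash
cat > h.py <<'E'
from plant import manip
import cv2,numpy as np
from scipy.spatial.transform import Rotation as Rot
class Cam:
    def __init__(s,n):
        f=manip.grab_frame(n); s.im=f["color"][:,:,::-1].copy(); s.K=np.array(f["intrinsics"],float); s.d=np.array(f["dist_coeffs"],float); s.R=np.array(f["R"]); s.t=np.array(f["t"]); s.c=-s.R.T@s.t
    def proj(s,X):
        return cv2.projectPoints(np.array(X,float).reshape(-1,3),cv2.Rodrigues(s.R)[0],s.t,s.K,s.d)[0].reshape(-1,2)
    def ray(s,uv):
        p=cv2.undistortPoints(np.array(uv,float).reshape(-1,1,2),s.K,s.d).reshape(-1,2)
        return np.c_[p,np.ones(len(p))]@s.R
    def onz(s,uv,z):
        r=s.ray(uv); return s.c+r*((z-s.c[2])/r[:,2])[:,None]
    def crop(s,x0,y0,w,h,k,name):
        cv2.imwrite("pics/"+name,cv2.resize(s.im[y0:y0+h,x0:x0+w],None,fx=k,fy=k,interpolation=cv2.INTER_CUBIC))
def tri(c1,u1,c2,u2):
    A=[];b=[]
    for c,u in((c1,u1),(c2,u2)):
        r=c.ray([u])[0]; r/=np.linalg.norm(r); P=np.eye(3)-np.outer(r,r); A.append(P); b.append(P@c.c)
    return np.linalg.lstsq(np.vstack(A),np.hstack(b),rcond=None)[0]
E
python3 - <<'E'
from h import *
T=Cam("top");S=Cam("scene")
print(T.c,S.c,T.proj([manip.state()["tool_pos"]]),S.proj([manip.state()["tool_pos"]]))
T.crop(345,218,60,45,12,"tcell.png");T.crop(190,195,75,56,10,"tdock.png")
S.crop(305,225,64,48,12,"scell.png");S.crop(190,140,75,56,10,"sdock.png")
E
```

```text
[ 0.35589997 -0.07304406  1.01771868] [ 0.01034637 -0.58218607  0.97653843] [[-10.50089772 350.72044142]] [[-1.12532186 98.33605458]]
```

View pics/tcell.png

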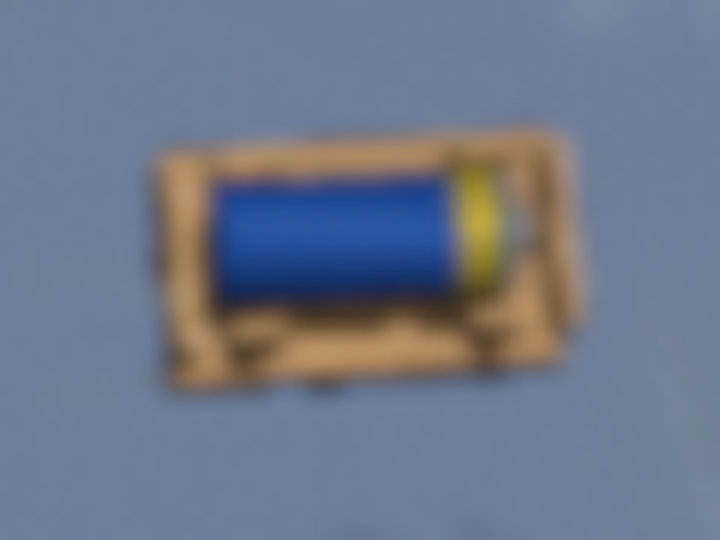

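View pics/tdock.png

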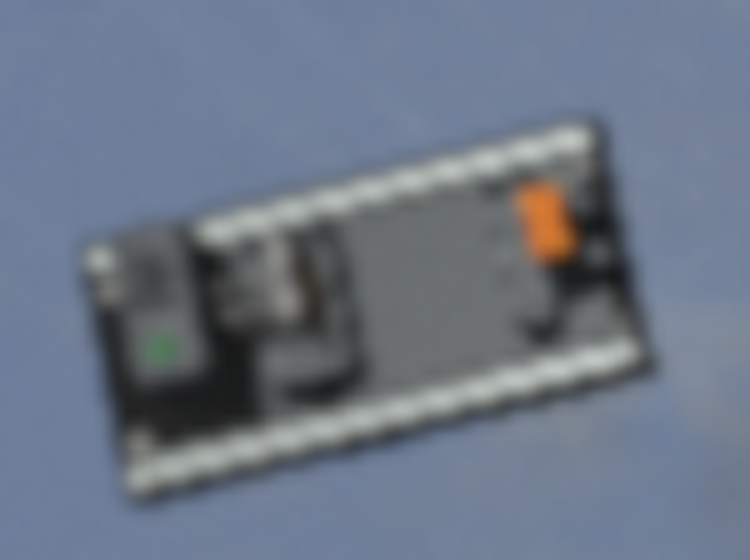

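View pics/scell.png

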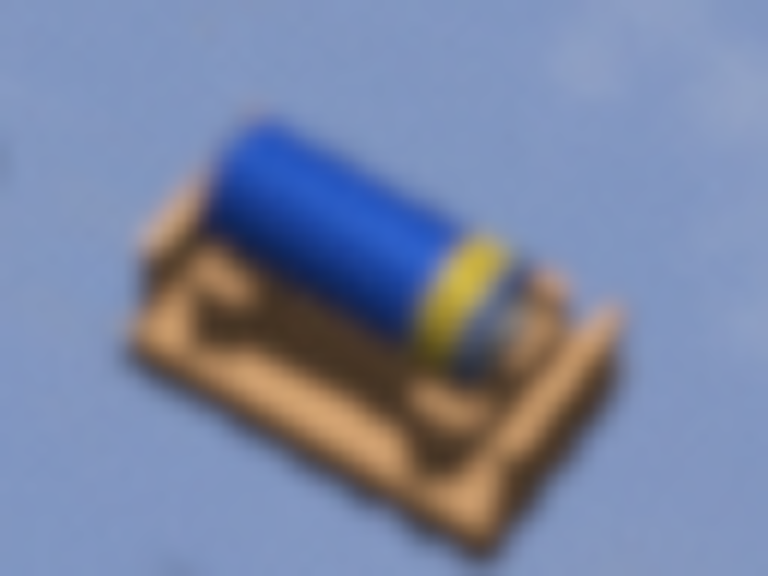

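View pics/sdock.png

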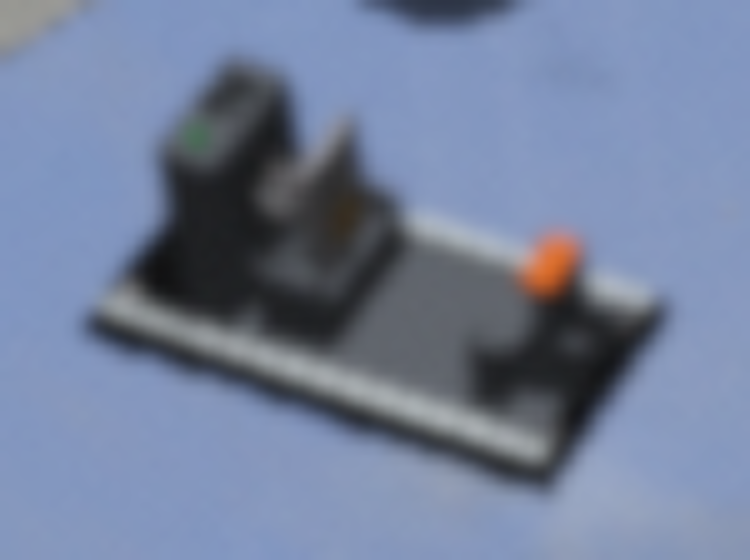

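The choice is confirmed: the long blue cell on the wooden rest, yellow band and button towards image right. The two loose cells are shorter. In the charger, the orange lip is at the right end and the spring housing at the left. Now I'll measure them.

```bash
cat > meas.py <<'E'
from h import *
def pts(m,x0,y0):
    ys,xs=np.nonzero(m); return np.c_[xs+x0,ys+y0].astype(float)
T=Cam("top");S=Cam("scene")
def sub(c,x0,y0,w,h,k=8):
    im=cv2.resize(c.im[y0:y0+h,x0:x0+w],None,fx=k,fy=k,interpolation=cv2.INTER_CUBIC)
    return im,lambda p:(np.asarray(p,float)+.5)/k-.5+[x0,y0]
def big(m):
    n,l,st,_=cv2.connectedComponentsWithStats(m.astype(np.uint8)); return l==1+np.argmax(st[1:,4])
if __name__=="__main__":
    for nm,c,bx in(("T",T,(345,218,60,45)),("S",S,(305,225,64,48))):
        im,f=sub(c,*bx); b,g,r=[im[:,:,i].astype(int) for i in range(3)]
        blue=big((b-r>90)&(b>80)); yel=big((r-b>50)&(g-b>45)&(r-g<45)&(r>100))
        for n2,m in(("blue",blue),("yel",yel)):
            P=f(pts(m,0,0)); W=c.onz(P,0.039)[:,:2]*1000
            rc=cv2.minAreaRect(W.astype(np.float32)); print(nm,n2,m.sum(),P.mean(0).round(2),np.round(rc[0],1),np.round(rc[1],1),round(rc[2],1))
    for nm,c,bx in(("T",T,(190,195,75,56)),("S",S,(190,140,75,56))):
        im,f=sub(c,*bx); b,g,r=[im[:,:,i].astype(int) for i in range(3)]
        o=big((r-b>80)&(r-g>50)); P=f(pts(o,0,0)); W=c.onz(P,0.0485)[:,:2]*1000
        rc=cv2.minAreaRect(W.astype(np.float32)); print(nm,"orange",o.sum(),P.mean(0).round(2),np.round(rc[0],1),np.round(rc[1],1),round(rc[2],1))
        w=(r>150)&(g>150)&(b>150)
        n,l,st,ce=cv2.connectedComponentsWithStats(w.astype(np.uint8))
        for i in range(1,n):
            if st[i,4]>800:
                Wp=c.onz(f(pts(l==i,0,0)),0.008)[:,:2]*1000
                v=cv2.fitLine(Wp.astype(np.float32),cv2.DIST_L2,0,.01,.01).ravel()
                t=(Wp-v[2:])@v[:2]
                print(nm,"strip",st[i],v[2:].round(1),"ang",np.degrees(np.arctan2(v[1],v[0])).round(1),t.min().round(1),t.max().round(1))
    print("bottle base",T.onz([[200,190]],0)[0],"jar",T.onz([[427,178]],.08)[0],"tape",T.onz([[318,187]],.034)[0],"sand",T.onz([[271,160]],.032)[0])
    a=tri(T,(243.6,217),S,(245.2,166.5))
    print(a)
E
python3 meas.py
```

```text
T blue 8139 [372.37 237.05] [ 519.  -177.9] [18.1 45.5] 7.2
T yel 1662 [384.59 235.86] [ 524.3 -208.3] [24.9  7.7] 9.1
S blue 10535 [332.33 242.17] [ 518.6 -171.5] [24.1 47. ] 7.4
S yel 1617 [342.88 248.82] [ 521.3 -201.9] [24.3  7.3] 13.3
T orange 1661 [244.09 216.69] [539.1 142.8] [18.5 10. ] 21.5
T strip [ 164  103  305   89 4818] [553.3 190.8] ang -70.0 -52.3 49.2
T strip [ 108  274  397  112 5733] [494.6 182.6] ang -70.0 -70.2 60.8
S orange 1161 [244.53 166.28] [534.9 141. ] [18.1 10.8] 20.5
S strip [ 332  168   95   44 1745] [550.9 195.8] ang -70.5 -18.1 17.2
S strip [ 185  275  243   86 2585] [498.1 166.9] ang -70.0 -48.7 41.5
S strip [ 451  372   56   44 1265] [512.2 103.8] ang -19.2 -10.2 8.0
bottle base [0.60894601 0.28159019 0.        ] jar [ 0.67046294 -0.29871542  0.08      ] tape [ 0.63578143 -0.03197128  0.034     ] sand [0.69808649 0.09709291 0.032     ]
[0.53963251 0.14555172 0.04048539]
```

```bash
python3 - <<'E'
from meas import *
for nm,c,bx in(("T",T,(345,218,60,45)),("S",S,(305,225,64,48))):
    im,f=sub(c,*bx); H=cv2.cvtColor(im,cv2.COLOR_BGR2HSV).astype(int)
    blue=big((H[:,:,0]>100)&(H[:,:,0]<130)&(H[:,:,1]>150)); yel=big((H[:,:,0]>20)&(H[:,:,0]<36)&(H[:,:,1]>130))
    cv2.imwrite(f"pics/m{nm}.png",(blue*255+yel*120).astype(np.uint8))
    for n2,m in(("blue",blue),("yel",yel),("both",blue|yel)):
        W=c.onz(f(pts(m,0,0)),0.039)[:,:2]*1000
        rc=cv2.minAreaRect(W.astype(np.float32)); v=cv2.fitLine(W.astype(np.float32),cv2.DIST_L2,0,.01,.01).ravel();ang=np.degrees(np.arctan2(v[1],v[0]))
        print(nm,n2,W.mean(0).round(1),np.round(rc[0],1),np.round(rc[1],1),round(rc[2],1),"fit",ang.round(1))
    wood=big((H[:,:,0]>5)&(H[:,:,0]<22)&(H[:,:,1]>80)|blue|yel)
    W=c.onz(f(pts(wood,0,0)),0.0)[:,:2]*1000; rc=cv2.minAreaRect(W.astype(np.float32)); print(nm,"rest",np.round(rc[0],1),np.round(rc[1],1),round(rc[2],1))
E
```

```text
T blue [ 517.6 -177.7] [ 517.7 -177.7] [21.7 46.4] 7.3 fit -82.3
T yel [ 523.2 -208. ] [ 522.8 -208. ] [27.2  6.4] 7.7 fit 7.4
T both [ 518.3 -181.6] [ 520.3 -182.7] [27.2 56.7] 5.5 fit -80.9
T rest [ 520.8 -189.6] [49.4 85.9] 9.4
S blue [ 516.1 -173.8] [ 516.  -173.5] [27.2 47.6] 8.9 fit -88.0
S yel [ 518.  -203.2] [ 518.3 -203. ] [27.8  6.3] 18.4 fit 17.8
S both [ 516.3 -177. ] [ 516.9 -179.2] [27.8 59.7] 4.6 fit -87.8
S rest [ 523.2 -178.6] [58.1 90.3] 8.8
```

View pics/mT.png

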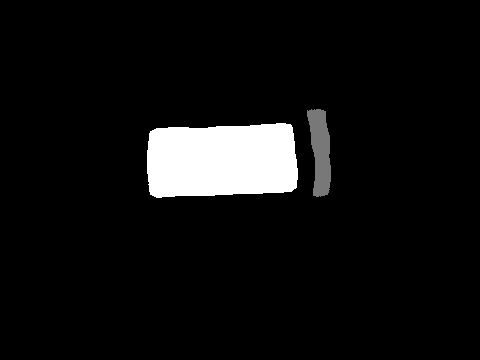

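```bash
cat > plan.py <<'E'
from h import *
def pose():
    s=manip.state(); q=s["tool_rot"]; return np.array(s["tool_pos"]),Rot.from_quat([q[1],q[2],q[3],q[0]])
def target(phi,tilt=0):
    """jaw at angle phi deg, tool down, button-up tilt deg"""
    p=np.radians(phi); y=np.array([np.cos(p),np.sin(p),0]); z=np.array([0,0,-1.]); x=np.cross(y,z)
    return Rot.from_matrix(np.c_[x,y,z])*Rot.from_rotvec([0,-np.radians(tilt),0])
def rows(wps,step=.045,ang=8,jaw=0):
    p,R=pose(); out=[]
    for tp,tR in wps:
        tp=np.array(tp)
        for _ in range(60):
            d=tp-p; w=(R.inv()*tR).as_rotvec(degrees=True)
            n=max(np.linalg.norm(d)/step,np.linalg.norm(w)/ang)
            if n<.03: break
            n=int(np.ceil(n-1e-6)); 
            t=R.inv().apply(d)/n; a=w/n
            t=np.round(t,4); a=np.round(a,1); out.append((t,a))
            p=p+R.apply(t); R=R*Rot.from_rotvec(a,degrees=True)
            if n==1: break
    for t,a in out: print('{"tx":%g,"ty":%g,"tz":%g,"ax":%g,"ay":%g,"az":%g,"jaw":%d},'%(*t,*a,jaw))
    print("end",p.round(4),len(out))
def show():
    s=manip.state(); p,R=pose(); M=R.as_matrix()
    print("t",round(s["time"],2),"p",p.round(4),"x",M[:,0].round(3),"z",M[:,2].round(3),"F",np.round(s["contact_force"],2),"q",np.round(s["joint_pos"],2),"w",round(s["gripper_width"],3))
E
python3 -c "
from plan import *
rows([([.520,-.187,.16],target(8))])"
```

```text
{"tx":-0.0276,"ty":-0.033,"tz":0.0036,"ax":-0,"ay":0,"az":3.3,"jaw":0},
{"tx":-0.0294,"ty":-0.0313,"tz":0.0036,"ax":-0,"ay":0,"az":3.3,"jaw":0},
{"tx":-0.0312,"ty":-0.0296,"tz":0.0036,"ax":-0,"ay":0,"az":3.3,"jaw":0},
{"tx":-0.0328,"ty":-0.0277,"tz":0.0036,"ax":-0,"ay":0,"az":3.3,"jaw":0},
{"tx":-0.0344,"ty":-0.0258,"tz":0.0036,"ax":-0,"ay":0,"az":3.3,"jaw":0},
{"tx":-0.0358,"ty":-0.0238,"tz":0.0036,"ax":-0,"ay":0,"az":3.3,"jaw":0},
{"tx":-0.0371,"ty":-0.0217,"tz":0.0036,"ax":-0,"ay":0,"az":3.3,"jaw":0},
{"tx":-0.0383,"ty":-0.0195,"tz":0.0035,"ax":-0,"ay":0,"az":3.3,"jaw":0},
{"tx":-0.0394,"ty":-0.0173,"tz":0.0036,"ax":-0,"ay":0,"az":3.3,"jaw":0},
{"tx":-0.0403,"ty":-0.015,"tz":0.0035,"ax":-0,"ay":0,"az":3.3,"jaw":0},
{"tx":-0.0411,"ty":-0.0126,"tz":0.0036,"ax":-0,"ay":0,"az":3.3,"jaw":0},
{"tx":-0.0417,"ty":-0.0102,"tz":0.0035,"ax":-0,"ay":0,"az":3.3,"jaw":0},
{"tx":-0.0423,"ty":-0.0078,"tz":0.0036,"ax":-0,"ay":0,"az":3.3,"jaw":0},
{"tx":-0.0426,"ty":-0.0054,"tz":0.0035,"ax":-0,"ay":0,"az":3.3,"jaw":0},
{"tx":-0.0429,"ty":-0.0029,"tz":0.0036,"ax":-0,"ay":0,"az":3.3,"jaw":0},
{"tx":-0.043,"ty":-0.0004,"tz":0.0035,"ax":-0,"ay":0,"az":3.3,"jaw":0},
{"tx":-0.0429,"ty":0.002,"tz":0.0036,"ax":-0,"ay":0,"az":3.2,"jaw":0},
{"tx":-0.0427,"ty":0.0044,"tz":0.0035,"ax":-0,"ay":0,"az":3.3,"jaw":0},
{"tx":-0.0424,"ty":0.0069,"tz":0.0036,"ax":-0,"ay":0,"az":3.2,"jaw":0},
{"tx":-0.042,"ty":0.0092,"tz":0.0035,"ax":-0,"ay":0,"az":3.3,"jaw":0},
end [ 0.52  -0.187  0.16 ] 20
```

>>> move_arm([
  {"tx": -0.028, "ty": -0.033, "tz": 0.003, "az": 3.3, "jaw": 0},
  {"tx": -0.029, "ty": -0.031, "tz": 0.003, "az": 3.3, "jaw": 0},
  {"tx": -0.031, "ty": -0.03, "tz": 0.003, "az": 3.3, "jaw": 0},
  {"tx": -0.033, "ty": -0.028, "tz": 0.003, "az": 3.3, "jaw": 0},
  {"tx": -0.034, "ty": -0.026, "tz": 0.003, "az": 3.3, "jaw": 0},
  {"tx": -0.036, "ty": -0.024, "tz": 0.003, "az": 3.3, "jaw": 0},
  {"tx": -0.037, "ty": -0.022, "tz": 0.003, "az": 3.3, "jaw": 0},
  {"tx": -0.038, "ty": -0.02, "tz": 0.003, "az": 3.3, "jaw": 0},
  {"tx": -0.039, "ty": -0.017, "tz": 0.003, "az": 3.3, "jaw": 0},
  {"tx": -0.04, "ty": -0.015, "tz": 0.003, "az": 3.3, "jaw": 0},
  {"tx": -0.041, "ty": -0.013, "tz": 0.003, "az": 3.3, "jaw": 0},
  {"tx": -0.042, "ty": -0.01, "tz": 0.003, "az": 3.3, "jaw": 0},
])

```text
schema error: expected keys tx, ty, tz, ax, ay, az, jaw
```

```bash
python3 -c "
from plan import *
show();rows([([.520,-.187,.12],target(8))])"
```

```text
t 0.4 p [0.1744 0.6001 0.2311] x [-0.96   0.279  0.   ] z [-0. -0. -1.] F [-0.65 -0.09 -0.21] q [ 1.17  0.05  1.61 -0.    1.48 -0.12] w 1.002
{"tx":-0.0276,"ty":-0.033,"tz":0.0056,"ax":-0,"ay":0,"az":3.3,"jaw":0},
{"tx":-0.0294,"ty":-0.0313,"tz":0.0056,"ax":-0,"ay":0,"az":3.3,"jaw":0},
{"tx":-0.0312,"ty":-0.0296,"tz":0.0056,"ax":-0,"ay":0,"az":3.3,"jaw":0},
{"tx":-0.0328,"ty":-0.0277,"tz":0.0056,"ax":-0,"ay":0,"az":3.3,"jaw":0},
{"tx":-0.0344,"ty":-0.0258,"tz":0.0056,"ax":-0,"ay":0,"az":3.3,"jaw":0},
{"tx":-0.0358,"ty":-0.0238,"tz":0.0056,"ax":-0,"ay":0,"az":3.3,"jaw":0},
{"tx":-0.0371,"ty":-0.0217,"tz":0.0056,"ax":-0,"ay":0,"az":3.3,"jaw":0},
{"tx":-0.0383,"ty":-0.0195,"tz":0.0055,"ax":-0,"ay":0,"az":3.3,"jaw":0},
{"tx":-0.0394,"ty":-0.0173,"tz":0.0056,"ax":-0,"ay":0,"az":3.3,"jaw":0},
{"tx":-0.0403,"ty":-0.015,"tz":0.0055,"ax":-0,"ay":0,"az":3.3,"jaw":0},
{"tx":-0.0411,"ty":-0.0126,"tz":0.0056,"ax":-0,"ay":0,"az":3.3,"jaw":0},
{"tx":-0.0417,"ty":-0.0102,"tz":0.0055,"ax":-0,"ay":0,"az":3.3,"jaw":0},
{"tx":-0.0423,"ty":-0.0078,"tz":0.0056,"ax":-0,"ay":0,"az":3.3,"jaw":0},
{"tx":-0.0426,"ty":-0.0054,"tz":0.0055,"ax":-0,"ay":0,"az":3.3,"jaw":0},
{"tx":-0.0429,"ty":-0.0029,"tz":0.0056,"ax":-0,"ay":0,"az":3.3,"jaw":0},
{"tx":-0.043,"ty":-0.0004,"tz":0.0055,"ax":-0,"ay":0,"az":3.3,"jaw":0},
{"tx":-0.0429,"ty":0.002,"tz":0.0056,"ax":-0,"ay":0,"az":3.2,"jaw":0},
{"tx":-0.0427,"ty":0.0044,"tz":0.0055,"ax":-0,"ay":0,"az":3.3,"jaw":0},
{"tx":-0.0424,"ty":0.0069,"tz":0.0056,"ax":-0,"ay":0,"az":3.2,"jaw":0},
{"tx":-0.042,"ty":0.0092,"tz":0.0055,"ax":-0,"ay":0,"az":3.3,"jaw":0},
end [ 0.52  -0.187  0.12 ] 20
```

>>> move_arm([
  {"tx": -0.028, "ty": -0.033, "tz": 0.003, "ax": 0, "ay": 0, "az": 3.3, "jaw": 0},
  {"tx": -0.029, "ty": -0.031, "tz": 0.003, "ax": 0, "ay": 0, "az": 3.3, "jaw": 0},
  {"tx": -0.031, "ty": -0.03, "tz": 0.003, "ax": 0, "ay": 0, "az": 3.3, "jaw": 0},
  {"tx": -0.033, "ty": -0.028, "tz": 0.003, "ax": 0, "ay": 0, "az": 3.3, "jaw": 0},
  {"tx": -0.034, "ty": -0.026, "tz": 0.003, "ax": 0, "ay": 0, "az": 3.3, "jaw": 0},
  {"tx": -0.036, "ty": -0.024, "tz": 0.003, "ax": 0, "ay": 0, "az": 3.3, "jaw": 0},
  {"tx": -0.037, "ty": -0.022, "tz": 0.003, "ax": 0, "ay": 0, "az": 3.3, "jaw": 0},
  {"tx": -0.038, "ty": -0.02, "tz": 0.003, "ax": 0, "ay": 0, "az": 3.3, "jaw": 0},
  {"tx": -0.039, "ty": -0.017, "tz": 0.003, "ax": 0, "ay": 0, "az": 3.3, "jaw": 0},
  {"tx": -0.04, "ty": -0.015, "tz": 0.003, "ax": 0, "ay": 0, "az": 3.3, "jaw": 0},
  {"tx": -0.041, "ty": -0.013, "tz": 0.003, "ax": 0, "ay": 0, "az": 3.3, "jaw": 0},
  {"tx": -0.042, "ty": -0.01, "tz": 0.003, "ax": 0, "ay": 0, "az": 3.3, "jaw": 0},
])

```text
time: 1.6
tool_pos: [0.3806, 0.1129, 0.1952]
tool_rot: [0.003, 0.475, 0.88, 0.004]
contact_force: [0.5, -0.7, -0.1]
gripper_width: 1.0
```

```bash
python3 -c "
from plan import *
show();rows([([.520,-.187,.12],target(8))])"
```

```text
t 1.6 p [0.3806 0.1129 0.1952] x [-0.548  0.836 -0.002] z [ 0.009  0.004 -1.   ] F [ 0.5  -0.66 -0.14] q [ 0.1  -0.53  2.16  0.    1.5  -0.48] w 1.0
{"tx":-0.0409,"ty":-0.0061,"tz":0.0094,"ax":0.1,"ay":-0,"az":3.2,"jaw":0},
{"tx":-0.0412,"ty":-0.0038,"tz":0.0094,"ax":0.1,"ay":-0,"az":3.2,"jaw":0},
{"tx":-0.0413,"ty":-0.0014,"tz":0.0094,"ax":0.1,"ay":-0,"az":3.1,"jaw":0},
{"tx":-0.0413,"ty":0.0008,"tz":0.0094,"ax":0.1,"ay":-0,"az":3.2,"jaw":0},
{"tx":-0.0412,"ty":0.0031,"tz":0.0094,"ax":0,"ay":-0,"az":3.1,"jaw":0},
{"tx":-0.041,"ty":0.0054,"tz":0.0094,"ax":0.1,"ay":-0,"az":3.2,"jaw":0},
{"tx":-0.0406,"ty":0.0076,"tz":0.0094,"ax":0,"ay":-0,"az":3.1,"jaw":0},
{"tx":-0.0402,"ty":0.0099,"tz":0.0095,"ax":0.1,"ay":-0,"az":3.2,"jaw":0},
end [ 0.52  -0.187  0.12 ] 8
```

>>> move_arm([
  {"tx": -0.041, "ty": -0.006, "tz": 0.009, "ax": 0.1, "ay": 0, "az": 3.2, "jaw": 0},
  {"tx": -0.041, "ty": -0.004, "tz": 0.009, "ax": 0.1, "ay": 0, "az": 3.2, "jaw": 0},
  {"tx": -0.041, "ty": -0.001, "tz": 0.009, "ax": 0.1, "ay": 0, "az": 3.2, "jaw": 0},
  {"tx": -0.041, "ty": 0.001, "tz": 0.009, "ax": 0.1, "ay": 0, "az": 3.2, "jaw": 0},
  {"tx": -0.041, "ty": 0.003, "tz": 0.009, "ax": 0.1, "ay": 0, "az": 3.2, "jaw": 0},
  {"tx": -0.041, "ty": 0.005, "tz": 0.009, "ax": 0, "ay": 0, "az": 3.2, "jaw": 0},
  {"tx": -0.041, "ty": 0.008, "tz": 0.009, "ax": 0, "ay": 0, "az": 3.2, "jaw": 0},
  {"tx": -0.04, "ty": 0.01, "tz": 0.009, "ax": 0, "ay": 0, "az": 3.2, "jaw": 0},
])

```text
time: 2.4
tool_pos: [0.5221, -0.2033, 0.1256]
tool_rot: [0.005, 0.667, 0.745, 0.004]
contact_force: [-0.1, 0.6, 1.4]
gripper_width: 1.003
```

```bash
python3 -c "
from plan import *
show();rows([([.520,-.187,.06],target(8)),([.520,-.187,.02],target(8))],step=.02)
T=Cam('top');T.crop(325,200,100,75,8,'t1.png');S=Cam('scene');S.crop(285,205,100,75,8,'s1.png')"
```

```text
t 2.4 p [ 0.5221 -0.2033  0.1256] x [-0.11   0.994 -0.002] z [ 0.013 -0.001 -1.   ] F [-0.15  0.64  1.39] q [-0.51 -0.02  1.87  0.01  1.28 -0.62] w 1.003
{"tx":0.0041,"ty":-0.0003,"tz":0.0164,"ax":0.2,"ay":0,"az":-0.4,"jaw":0},
{"tx":0.0042,"ty":-0.0002,"tz":0.0164,"ax":0.2,"ay":0,"az":-0.4,"jaw":0},
{"tx":0.0041,"ty":-0.0001,"tz":0.0164,"ax":0.2,"ay":0.1,"az":-0.4,"jaw":0},
{"tx":0.0041,"ty":-0,"tz":0.0164,"ax":0.1,"ay":0,"az":-0.5,"jaw":0},
{"tx":0,"ty":-0,"tz":0.0133,"ax":0,"ay":0,"az":0,"jaw":0},
{"tx":0,"ty":-0,"tz":0.0134,"ax":0,"ay":0,"az":0,"jaw":0},
{"tx":0.0001,"ty":-0,"tz":0.0133,"ax":0,"ay":0,"az":0,"jaw":0},
end [ 0.52  -0.187  0.02 ] 7
```

View pics/s1.png

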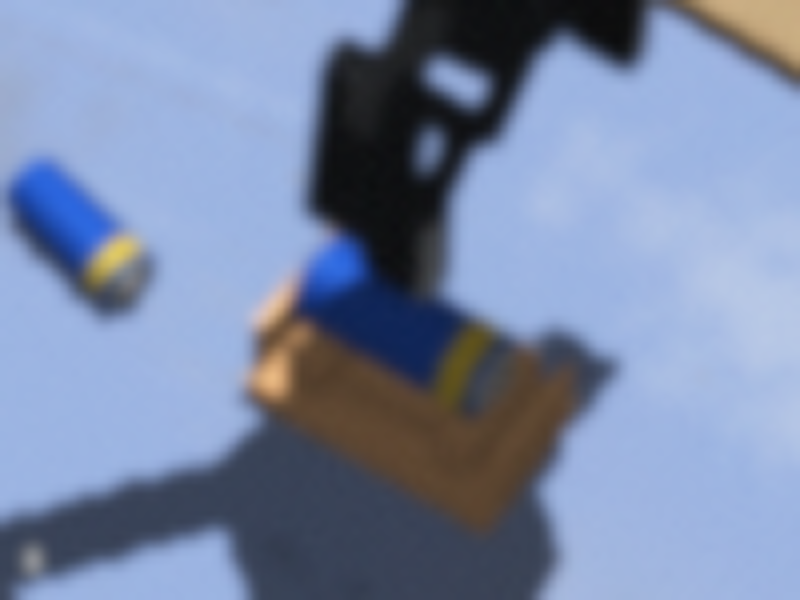

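View pics/t1.png

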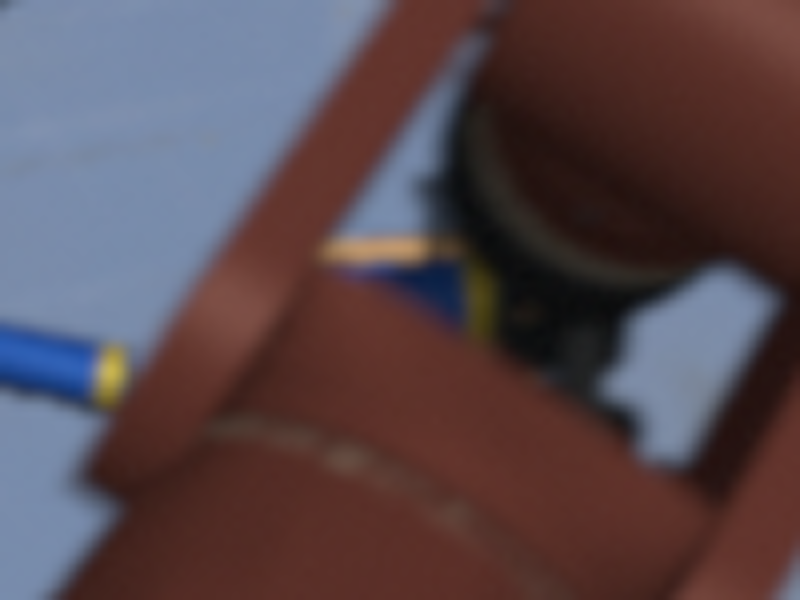

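The scene crop shows the open gripper above the untouched cell and rest. One finger is at about (390,180) in the crop, behind the cell. I'll centre it first, then descend.

>>> move_arm([
  {"tx": 0.004, "ty": 0, "tz": 0.012, "ax": 0.2, "ay": 0, "az": -0.4, "jaw": 0},
  {"tx": 0.004, "ty": 0, "tz": 0.012, "ax": 0.2, "ay": 0, "az": -0.4, "jaw": 0},
  {"tx": 0.004, "ty": 0, "tz": 0.012, "ax": 0.2, "ay": 0, "az": -0.4, "jaw": 0},
  {"tx": 0.003, "ty": 0, "tz": 0.01, "ax": 0, "ay": 0, "az": -0.4, "jaw": 0},
  {"tx": 0, "ty": 0, "tz": 0, "ax": 0, "ay": 0, "az": 0, "jaw": 0},
])

```text
time: 3.0
tool_pos: [0.5188, -0.1858, 0.0737]
tool_rot: [-0.001, 0.655, 0.755, -0.001]
contact_force: [-0.2, 0.1, -1.8]
gripper_width: 0.999
```

```bash
python3 -c "
from plan import *
show();rows([([.520,-.187,.02],target(8))],step=.014)"
```

```text
t 3.0 p [ 0.5188 -0.1858  0.0737] x [-0.141  0.99   0.   ] z [-0.003 -0.    -1.   ] F [-0.16  0.08 -1.84] q [-0.48  0.03  1.91 -0.    1.2  -0.62] w 0.999
{"tx":-0.0003,"ty":0.0003,"tz":0.0134,"ax":-0,"ay":-0,"az":0,"jaw":0},
{"tx":-0.0004,"ty":0.0003,"tz":0.0134,"ax":-0,"ay":-0,"az":0,"jaw":0},
{"tx":-0.0003,"ty":0.0003,"tz":0.0135,"ax":-0.1,"ay":-0,"az":0.1,"jaw":0},
{"tx":-0.0004,"ty":0.0002,"tz":0.0134,"ax":-0,"ay":-0,"az":0,"jaw":0},
end [ 0.52  -0.187  0.02 ] 4
```

>>> move_arm([
  {"tx": 0, "ty": 0.001, "tz": 0.014, "ax": 0, "ay": 0, "az": 0, "jaw": 0},
  {"tx": 0, "ty": 0, "tz": 0.014, "ax": -0.1, "ay": 0, "az": 0, "jaw": 0},
  {"tx": 0, "ty": 0, "tz": 0.012, "ax": 0, "ay": 0, "az": 0, "jaw": 0},
  {"tx": 0, "ty": 0, "tz": 0.008, "ax": 0, "ay": 0, "az": 0, "jaw": 0},
  {"tx": 0, "ty": 0, "tz": 0.002, "ax": 0, "ay": 0, "az": 0, "jaw": 0},
  {"tx": 0, "ty": 0, "tz": 0, "ax": 0, "ay": 0, "az": 0, "jaw": 0},
])

```text
time: 3.6
tool_pos: [0.5196, -0.1846, 0.0191]
tool_rot: [-0.0, 0.655, 0.756, -0.0]
contact_force: [-0.4, 0.0, 0.7]
gripper_width: 1.001
```

```bash
python3 -c "
from plan import *
show();S=Cam('scene');S.crop(285,205,100,75,8,'s2.png')"
```

```text
t 3.6 p [ 0.5196 -0.1846  0.0191] x [-0.143  0.99   0.   ] z [-0.001 -0.    -1.   ] F [-0.36  0.    0.66] q [-0.48  0.11  1.93 -0.    1.1  -0.62] w 1.001
```

View pics/s2.png

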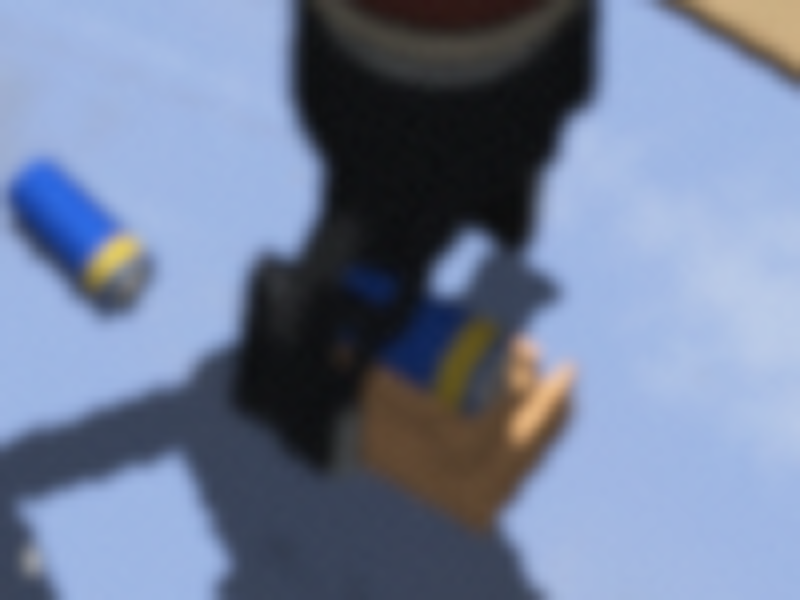

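The fingers straddle the cell. I'll close them.

>>> move_arm([
  {"tx": -0.001, "ty": 0, "tz": 0, "ax": 0, "ay": 0, "az": 0, "jaw": 120},
  {"tx": 0, "ty": 0, "tz": 0, "ax": 0, "ay": 0, "az": 0, "jaw": 150},
  {"tx": 0, "ty": 0, "tz": 0, "ax": 0, "ay": 0, "az": 0, "jaw": 200},
  {"tx": 0, "ty": 0, "tz": 0, "ax": 0, "ay": 0, "az": 0, "jaw": 255},
  {"tx": 0, "ty": 0, "tz": 0, "ax": 0, "ay": 0, "az": 0, "jaw": 255},
  {"tx": 0, "ty": 0, "tz": 0, "ax": 0, "ay": 0, "az": 0, "jaw": 255},
])

```text
time: 4.25
tool_pos: [0.5215, -0.1869, 0.0218]
tool_rot: [0.002, 0.655, 0.756, 0.0]
contact_force: [0.5, -0.4, -1.1]
gripper_width: 0.28
```

```bash
python3 -c "
from plan import *
show()"
```

```text
t 4.25 p [ 0.5215 -0.1869  0.0218] x [-0.142  0.99  -0.003] z [ 0.003 -0.002 -1.   ] F [ 0.48 -0.45 -1.06] q [-0.48  0.11  1.93 -0.    1.1  -0.62] w 0.28
```

>>> move_arm([
  {"tx": 0, "ty": 0, "tz": 0, "ax": 0, "ay": 0, "az": 0, "jaw": 255},
  {"tx": 0, "ty": 0, "tz": -0.005, "ax": 0, "ay": 0, "az": 0, "jaw": 255},
  {"tx": 0, "ty": 0, "tz": -0.02, "ax": 0, "ay": 0, "az": 0, "jaw": 255},
  {"tx": 0, "ty": 0, "tz": -0.03, "ax": 0, "ay": 0, "az": 0, "jaw": 255},
  {"tx": 0, "ty": 0, "tz": -0.03, "ax": 0, "ay": 0, "az": 0, "jaw": 255},
  {"tx": 0, "ty": 0, "tz": -0.02, "ax": 0, "ay": 0, "az": 0, "jaw": 255},
  {"tx": 0, "ty": 0, "tz": 0, "ax": 0, "ay": 0, "az": 0, "jaw": 255},
])

```text
time: 4.95
tool_pos: [0.5195, -0.1857, 0.1295]
tool_rot: [-0.0, 0.655, 0.756, -0.0]
contact_force: [0.0, 0.3, -0.6]
gripper_width: 0.287
```

```bash
python3 -c "
from plan import *
show();S=Cam('scene');S.crop(285,165,100,75,8,'s3.png')"
```

```text
t 4.95 p [ 0.5195 -0.1857  0.1295] x [-0.143  0.99  -0.   ] z [-0.001 -0.    -1.   ] F [ 0.01  0.27 -0.63] q [-0.48 -0.04  1.88 -0.    1.3  -0.62] w 0.287
```

View pics/s3.png

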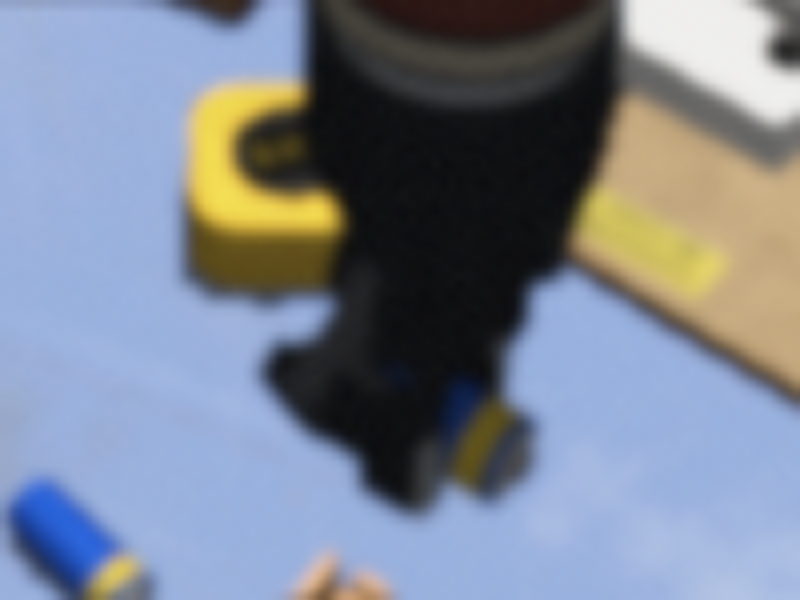

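```bash
python3 -c "
from plan import *
T=Cam('top');S=Cam('scene')
print(S.onz([[236,136]],0),S.onz([[226,134],[247,134]],0),T.onz([[200,188]],0),tri(T,(172,146),S,(232,72)))
T.crop(150,120,120,90,6,'tb.png');S.crop(190,60,120,90,6,'sb.png')
show()
n=np.array([.940,.342]);U=np.array([-.342,.940])
xy=.5557*n-.0164*U; print(xy)
rows([([xy[0],xy[1],.13],target(20))],jaw=255)
"
```

```text
[[ 6.23973456e-01  2.84689999e-01 -1.11022302e-16]] [[0.60986845 0.31166407 0.        ]
 [0.65092254 0.26820658 0.        ]] [[0.61441651 0.28250877 0.        ]] [0.65064397 0.29336602 0.20101757]
t 5.1 p [ 0.5169 -0.1844  0.1247] x [-0.143  0.99   0.005] z [-0.008  0.004 -1.   ] F [-0.5   0.29 -1.29] q [-0.48 -0.03  1.88 -0.    1.3  -0.62] w 0.282
[0.5279668 0.1746334]
{"tx":0.0442,"ty":0.0078,"tz":-0.0005,"ax":-0,"ay":-0,"az":-1.5,"jaw":255},
{"tx":0.044,"ty":0.0089,"tz":-0.0005,"ax":-0.1,"ay":-0,"az":-1.5,"jaw":255},
{"tx":0.0438,"ty":0.0101,"tz":-0.0005,"ax":-0,"ay":-0.1,"az":-1.5,"jaw":255},
{"tx":0.0435,"ty":0.0112,"tz":-0.0006,"ax":-0.1,"ay":-0,"az":-1.5,"jaw":255},
{"tx":0.0432,"ty":0.0123,"tz":-0.0006,"ax":-0,"ay":-0.1,"az":-1.5,"jaw":255},
{"tx":0.0428,"ty":0.0135,"tz":-0.0006,"ax":-0.1,"ay":-0,"az":-1.4,"jaw":255},
{"tx":0.0425,"ty":0.0145,"tz":-0.0006,"ax":-0,"ay":-0.1,"az":-1.5,"jaw":255},
{"tx":0.042,"ty":0.0156,"tz":-0.0007,"ax":-0.1,"ay":-0,"az":-1.4,"jaw":255},
end [0.528  0.1746 0.13  ] 8
```

View pics/tb.png

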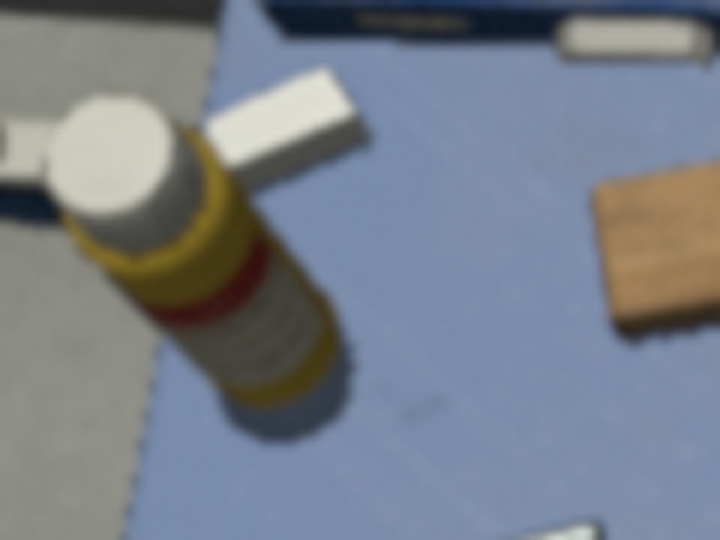

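View pics/sb.png

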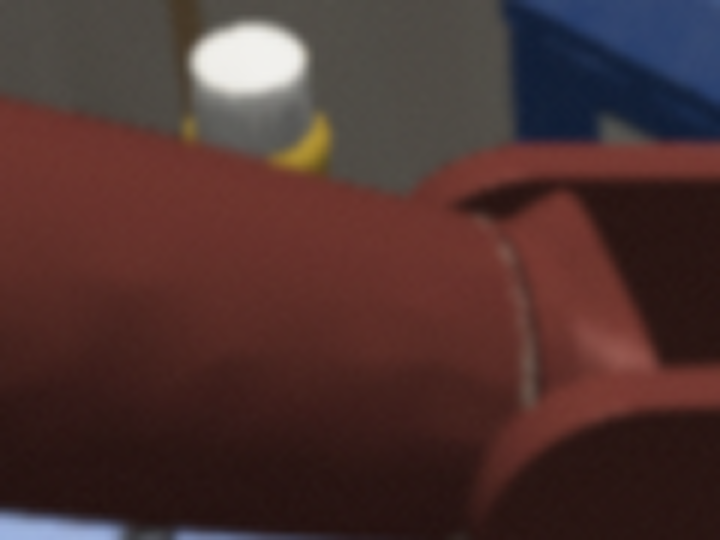

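The bottle is at about (0.65, 0.29) and 0.2 m tall, which leaves enough room. I'll carry the cell over the charger.

>>> move_arm([
  {"tx": 0.044, "ty": 0.008, "tz": -0.001, "ax": 0, "ay": 0, "az": -1.5, "jaw": 255},
  {"tx": 0.044, "ty": 0.009, "tz": -0.001, "ax": -0.1, "ay": 0, "az": -1.5, "jaw": 255},
  {"tx": 0.044, "ty": 0.01, "tz": -0.001, "ax": 0, "ay": -0.1, "az": -1.5, "jaw": 255},
  {"tx": 0.044, "ty": 0.011, "tz": -0.001, "ax": -0.1, "ay": 0, "az": -1.5, "jaw": 255},
  {"tx": 0.043, "ty": 0.012, "tz": -0.001, "ax": 0, "ay": -0.1, "az": -1.5, "jaw": 255},
  {"tx": 0.042, "ty": 0.013, "tz": -0.001, "ax": 0, "ay": 0, "az": -1.4, "jaw": 255},
  {"tx": 0.036, "ty": 0.013, "tz": -0.001, "ax": 0, "ay": 0, "az": -1.5, "jaw": 255},
  {"tx": 0.02, "ty": 0.01, "tz": 0, "ax": 0, "ay": 0, "az": -1, "jaw": 255},
  {"tx": 0, "ty": 0, "tz": 0, "ax": 0, "ay": 0, "az": 0, "jaw": 255},
])

```text
time: 6.0
tool_pos: [0.5186, 0.156, 0.1133]
tool_rot: [-0.014, 0.575, 0.818, -0.008]
contact_force: [-0.5, -1.0, -1.1]
gripper_width: 0.281
```

```bash
cat >> plan.py <<'E'
n_=np.array([.940,.342,0]);U_=np.array([-.342,.940,0]);C_OFF=0.018
def dock(rel,z,tilt,lat=.5557,bay=-.0164):
    """TCP target so that cell centre is at rel (m from bay along dock x), height z"""
    R=target(20,tilt); c=lat*n_+(bay+rel)*U_; c[2]=z
    return c+R.apply([0,0,C_OFF]),R
def where():
    p,R=pose(); c=p-R.apply([0,0,C_OFF]); M=R.as_matrix()
    F=np.array(manip.state()["contact_force"])
    print("cell rel %.1f lat %.1f z %.1f tilt %.1f yaw %.1f roll %.1f | F u %.1f n %.1f z %.1f"%(1e3*(c@U_+.0164),1e3*(c@n_-.5557),1e3*c[2],np.degrees(np.arctan2(-M[2,0],np.hypot(M[0,0],M[1,0]))),np.degrees(np.arctan2(M[1,1],M[0,1])),np.degrees(np.arcsin(M[2,1])),F@U_,F@n_,F[2]))
E
python3 -c "
from plan import *
show();where()
T=Cam('top');S=Cam('scene')
T.crop(180,175,100,75,8,'t4.png');S.crop(180,100,100,75,8,'s4.png')
rows([dock(-.012,.095,16)],step=.03,jaw=255)
"
```

```text
t 6.0 p [0.5186 0.156  0.1133] x [-0.338  0.941  0.014] z [-0.033  0.003 -0.999] F [-0.49 -1.05 -1.06] q [ 0.15 -0.02  1.89  0.01  1.3  -0.2 ] w 0.281
cell rel -14.5 lat -14.3 z 131.3 tilt -0.8 yaw 19.8 roll -1.7 | F u -0.8 n -0.8 z -1.1
{"tx":-0.0003,"ty":0.0057,"tz":0.0117,"ax":-0.6,"ay":-5.6,"az":-0,"jaw":255},
{"tx":0.0008,"ty":0.0056,"tz":0.0117,"ax":-0.6,"ay":-5.6,"az":-0.1,"jaw":255},
{"tx":0.002,"ty":0.0055,"tz":0.0116,"ax":-0.6,"ay":-5.5,"az":-0,"jaw":255},
end [0.5337 0.1587 0.0777] 3
```

View pics/t4.png

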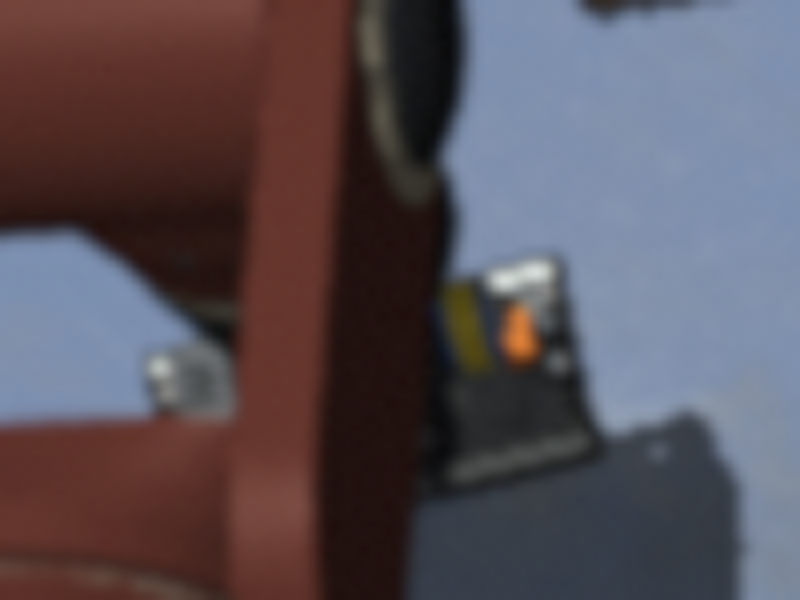

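View pics/s4.png

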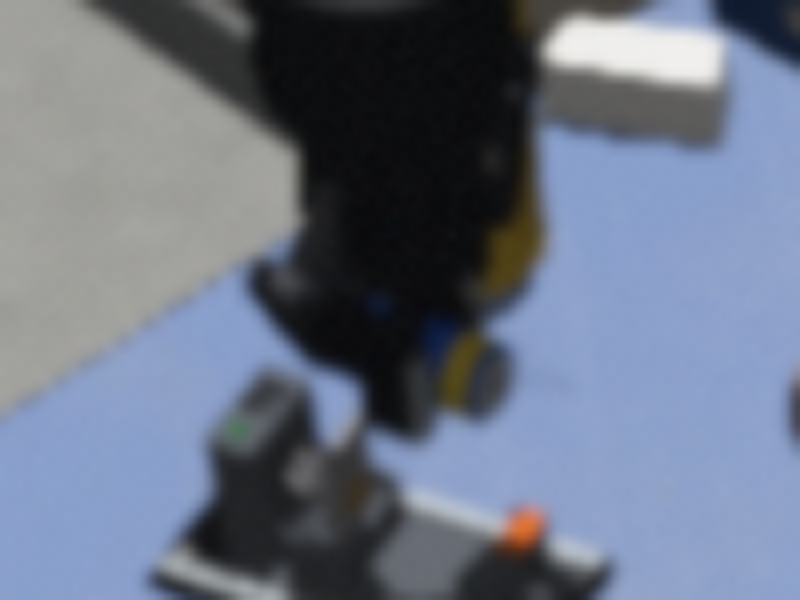

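The crops show the cell held above the charger, parallel to it, with the button towards the orange lip, which is at about (522,530) in the scene crop. Next I'll tilt it button-up and lower it.

>>> move_arm([
  {"tx": 0, "ty": 0.005, "tz": 0.008, "ax": -0.6, "ay": -5, "az": 0, "jaw": 255},
  {"tx": 0, "ty": 0.005, "tz": 0.01, "ax": -0.6, "ay": -5, "az": 0, "jaw": 255},
  {"tx": 0, "ty": 0.004, "tz": 0.008, "ax": -0.5, "ay": -4, "az": 0, "jaw": 255},
  {"tx": 0, "ty": 0, "tz": 0.003, "ax": 0, "ay": -2, "az": 0, "jaw": 255},
  {"tx": 0, "ty": 0, "tz": 0, "ax": 0, "ay": 0, "az": 0, "jaw": 255},
])

```text
time: 6.6
tool_pos: [0.5313, 0.1475, 0.0794]
tool_rot: [0.111, 0.573, 0.808, -0.083]
contact_force: [1.3, -0.2, -1.6]
gripper_width: 0.283
```

```bash
python3 -c "
from plan import *
show();where()
rows([dock(-.015,.058,16)],step=.012,jaw=255)
"
```

```text
t 6.6 p [0.5313 0.1475 0.0794] x [-0.318  0.907 -0.275] z [ 0.085 -0.262 -0.961] F [ 1.33 -0.16 -1.6 ] q [ 0.28  0.04  1.91 -0.3   1.19  0.05] w 0.283
cell rel -21.7 lat -5.7 z 96.7 tilt 16.0 yaw 19.2 roll -0.4 | F u -0.6 n 1.2 z -1.6
{"tx":0.0043,"ty":0.0016,"tz":0.0088,"ax":-0.1,"ay":-0,"az":-0.2,"jaw":255},
{"tx":0.0043,"ty":0.0016,"tz":0.0088,"ax":-0.2,"ay":-0,"az":-0.1,"jaw":255},
{"tx":0.0043,"ty":0.0016,"tz":0.0089,"ax":-0.1,"ay":-0,"az":-0.2,"jaw":255},
{"tx":0.0042,"ty":0.0015,"tz":0.0088,"ax":-0.2,"ay":-0,"az":-0.1,"jaw":255},
end [0.5348 0.1559 0.0407] 4
```

>>> move_arm([
  {"tx": 0.003, "ty": 0.002, "tz": 0.008, "ax": -0.1, "ay": 0, "az": -0.2, "jaw": 255},
  {"tx": 0.003, "ty": 0.002, "tz": 0.008, "ax": -0.1, "ay": 0, "az": -0.2, "jaw": 255},
  {"tx": 0.003, "ty": 0.002, "tz": 0.007, "ax": 0, "ay": 0, "az": -0.2, "jaw": 255},
  {"tx": 0.003, "ty": 0, "tz": 0.003, "ax": 0, "ay": 0, "az": 0, "jaw": 255},
  {"tx": 0, "ty": 0, "tz": 0, "ax": 0, "ay": 0, "az": 0, "jaw": 255},
])

```text
time: 7.1
tool_pos: [0.5357, 0.1505, 0.0479]
tool_rot: [0.111, 0.571, 0.81, -0.083]
contact_force: [-0.7, 0.8, -0.7]
gripper_width: 0.285
```

```bash
python3 -c "
from plan import *
show();where()
T=Cam('top');S=Cam('scene')
T.crop(180,175,100,75,8,'t5.png');S.crop(190,120,80,60,10,'s5.png')
where()
rows([dock(-.015,.057,16)],step=.012,jaw=255)
"
```

```text
t 7.1 p [0.5357 0.1505 0.0479] x [-0.324  0.906 -0.273] z [ 0.085 -0.26  -0.962] F [-0.72  0.83 -0.71] q [ 0.28  0.1   1.91 -0.31  1.14  0.06] w 0.285
cell rel -20.4 lat -0.6 z 65.2 tilt 15.9 yaw 19.6 roll -0.4 | F u 1.0 n -0.4 z -0.7
cell rel -20.5 lat -0.1 z 66.0 tilt 15.9 yaw 19.6 roll -0.4 | F u 0.4 n 0.0 z -0.6
{"tx":0.0077,"ty":0.0006,"tz":0.0072,"ax":-0.5,"ay":-0.1,"az":-0.3,"jaw":255},
end [0.5348 0.1559 0.0397] 1
```

View pics/t5.png

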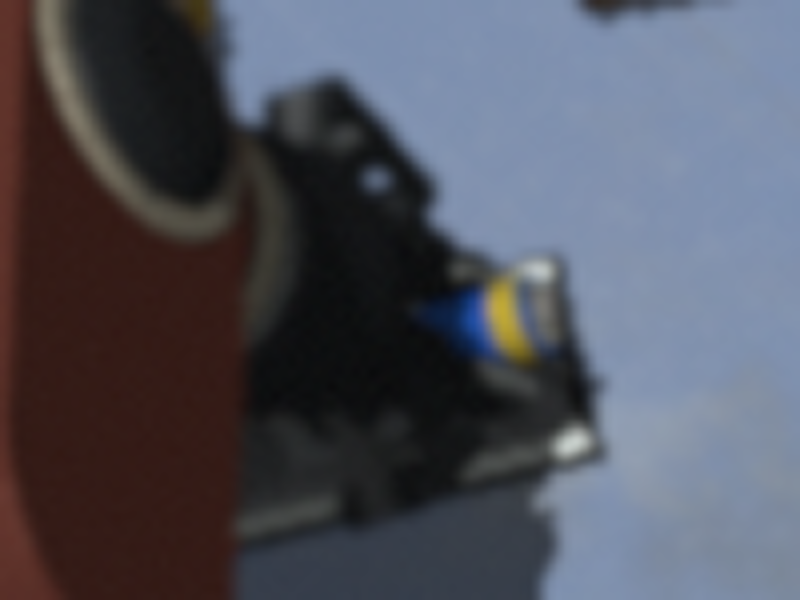

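View pics/s5.png

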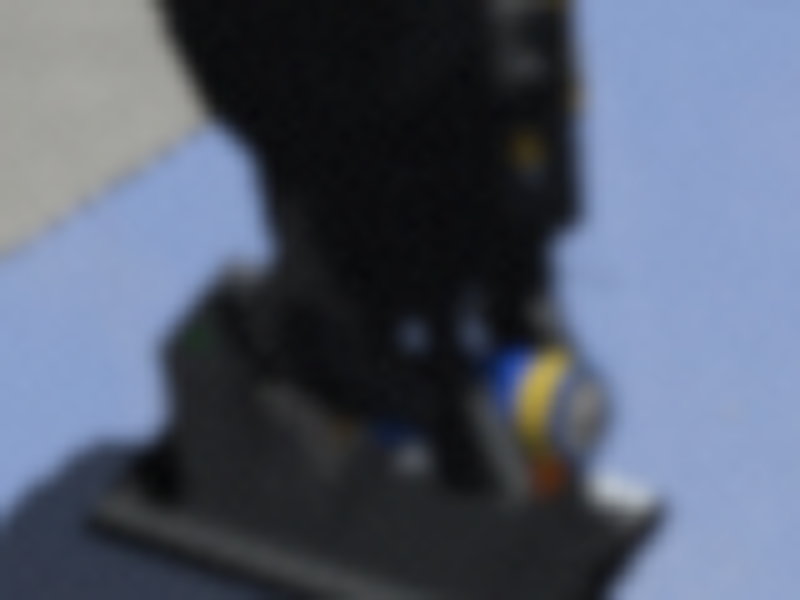

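The cell sits tilted above the lip, with orange just visible below the yellow band at (548,480) in the scene crop, and it's centred laterally. I'll lower it and approach the plate.

>>> move_arm([
  {"tx": 0.0025, "ty": 0, "tz": 0.004, "ax": -0.3, "ay": 0, "az": -0.2, "jaw": 255},
  {"tx": 0.0025, "ty": 0, "tz": 0.003, "ax": 0, "ay": 0, "az": -0.1, "jaw": 255},
  {"tx": 0.001, "ty": 0, "tz": 0.0005, "ax": 0, "ay": 0, "az": 0, "jaw": 255},
  {"tx": 0, "ty": 0, "tz": 0, "ax": 0, "ay": 0, "az": 0, "jaw": 255},
])

```text
time: 7.6
tool_pos: [0.5367, 0.154, 0.0425]
tool_rot: [0.115, 0.568, 0.811, -0.08]
contact_force: [-0.1, -0.4, -0.0]
gripper_width: 0.287
```

```bash
python3 -c "
from plan import *
where()"
```

```text
cell rel -17.4 lat 1.5 z 59.8 tilt 16.1 yaw 20.0 roll 0.0 | F u -0.4 n -0.2 z -0.0
```

>>> move_arm([
  {"tx": 0.003, "ty": -0.001, "tz": 0.002, "ax": 0, "ay": 0, "az": 0, "jaw": 255},
  {"tx": 0.002, "ty": -0.0005, "tz": 0.0005, "ax": 0, "ay": 0, "az": 0, "jaw": 255},
  {"tx": 0.002, "ty": 0, "tz": -0.0005, "ax": 0, "ay": 0, "az": 0, "jaw": 255},
])

```text
time: 7.9
tool_pos: [0.5357, 0.1594, 0.0411]
tool_rot: [0.117, 0.568, 0.811, -0.078]
contact_force: [-0.5, -0.2, -1.2]
gripper_width: 0.284
```

```bash
python3 -c "
from plan import *
where()"
```

```text
cell rel -11.9 lat 2.2 z 58.4 tilt 16.2 yaw 20.1 roll 0.4 | F u -0.1 n -0.5 z -1.2
```

>>> move_arm([
  {"tx": 0.002, "ty": -0.002, "tz": 0, "ax": -0.3, "ay": 0, "az": 0, "jaw": 255},
  {"tx": 0.002, "ty": -0.001, "tz": 0, "ax": 0, "ay": 0, "az": 0, "jaw": 255},
])

```text
time: 8.1
tool_pos: [0.5313, 0.1624, 0.0395]
tool_rot: [0.119, 0.567, 0.811, -0.076]
contact_force: [3.0, -2.9, 1.0]
gripper_width: 0.287
```

```bash
python3 -c "
from plan import *
where()"
```

```text
cell rel -7.6 lat -1.0 z 56.7 tilt 16.2 yaw 20.2 roll 0.7 | F u -3.8 n 1.9 z 1.0
```

Contact at the predicted place: 3.8 N against the push. I'll now press the spring back in small steps.

>>> move_arm([
  {"tx": 0.002, "ty": 0.0005, "tz": -0.0005, "ax": 0.4, "ay": 0, "az": 0, "jaw": 255},
  {"tx": 0.002, "ty": 0, "tz": -0.0005, "ax": 0.2, "ay": 0, "az": 0, "jaw": 255},
  {"tx": 0.002, "ty": 0, "tz": -0.0005, "ax": 0, "ay": 0, "az": 0, "jaw": 255},
])

```text
time: 8.4
tool_pos: [0.5294, 0.1668, 0.0392]
tool_rot: [0.117, 0.567, 0.811, -0.082]
contact_force: [2.2, -5.5, 2.6]
gripper_width: 0.283
```

```bash
python3 -c "
from plan import *
where()"
```

```text
cell rel -2.8 lat -1.0 z 56.4 tilt 16.5 yaw 20.0 roll -0.0 | F u -5.9 n 0.1 z 2.6
```

>>> move_arm([
  {"tx": 0.002, "ty": 0.0005, "tz": -0.0005, "ax": 0, "ay": 0, "az": 0, "jaw": 255},
  {"tx": 0.002, "ty": 0, "tz": -0.0005, "ax": 0, "ay": 0, "az": 0, "jaw": 255},
  {"tx": 0.002, "ty": 0, "tz": -0.0005, "ax": 0, "ay": 0, "az": 0, "jaw": 255},
])

```text
time: 8.7
tool_pos: [0.5283, 0.1699, 0.0394]
tool_rot: [0.119, 0.567, 0.811, -0.086]
contact_force: [2.3, -7.4, 1.2]
gripper_width: 0.289
```

```bash
python3 -c "
from plan import *
where()"
```

```text
cell rel 0.6 lat -0.9 z 56.7 tilt 16.9 yaw 20.0 roll -0.2 | F u -7.7 n -0.4 z 1.2
```

>>> move_arm([
  {"tx": 0.0025, "ty": 0.0005, "tz": -0.0005, "ax": 0, "ay": 0.2, "az": 0, "jaw": 255},
  {"tx": 0.0025, "ty": 0, "tz": -0.0005, "ax": 0, "ay": 0.2, "az": 0, "jaw": 255},
  {"tx": 0.0025, "ty": 0, "tz": -0.0005, "ax": 0, "ay": 0.2, "az": 0, "jaw": 255},
])

```text
time: 9.0
tool_pos: [0.5271, 0.1729, 0.0394]
tool_rot: [0.118, 0.567, 0.811, -0.087]
contact_force: [3.1, -9.4, 0.9]
gripper_width: 0.284
```

```bash
python3 -c "
from plan import *
where()
T=Cam('top');S=Cam('scene')
T.crop(200,185,80,60,10,'t6.png');S.crop(190,120,80,60,10,'s6.png')
where()"
```

```text
cell rel 3.8 lat -1.0 z 56.7 tilt 16.8 yaw 20.0 roll -0.5 | F u -9.9 n -0.4 z 0.9
cell rel 3.8 lat -0.9 z 56.6 tilt 16.9 yaw 20.0 roll -0.5 | F u -9.3 n -0.1 z 2.4
```

View pics/t6.png

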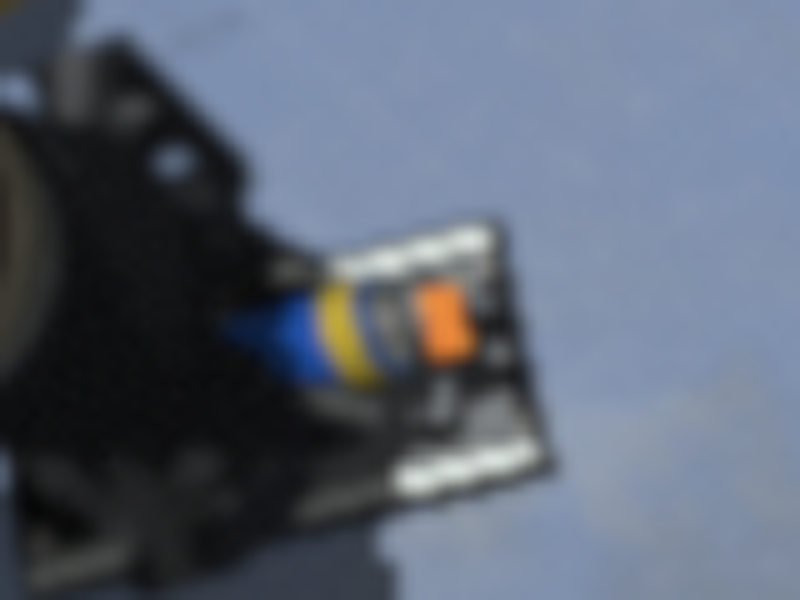

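View pics/s6.png

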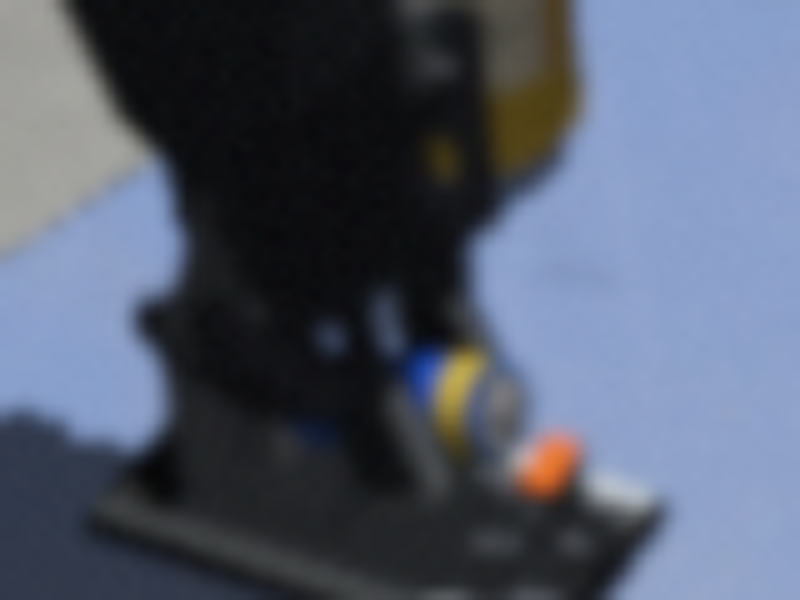

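The button has cleared the lip: the orange lip at (445,323) in the top crop lies just beyond the button at (400,325), with the spring held back about 11 mm. I'll roll the button end down while holding the spring.

```bash
python3 -c "
from plan import *
rows([dock(.0068,.051,10)],step=.0025,ang=2,jaw=255)"
```

```text
{"tx":0.0017,"ty":0.0004,"tz":0.0011,"ax":-0.1,"ay":1.7,"az":0,"jaw":255},
{"tx":0.0016,"ty":0.0003,"tz":0.0011,"ax":-0.1,"ay":1.7,"az":0,"jaw":255},
{"tx":0.0016,"ty":0.0004,"tz":0.0012,"ax":-0.1,"ay":1.7,"az":0.1,"jaw":255},
{"tx":0.0015,"ty":0.0003,"tz":0.0013,"ax":-0.1,"ay":1.8,"az":0,"jaw":255},
end [0.5267 0.178  0.0333] 4
```

>>> move_arm([
  {"tx": 0.0035, "ty": 0.0004, "tz": 0.0005, "ax": -0.1, "ay": 1, "az": 0, "jaw": 255},
  {"tx": 0.003, "ty": 0.0003, "tz": 0.001, "ax": -0.1, "ay": 1.7, "az": 0, "jaw": 255},
  {"tx": 0.0025, "ty": 0.0003, "tz": 0.0012, "ax": -0.1, "ay": 1.7, "az": 0, "jaw": 255},
])

```text
time: 9.4
tool_pos: [0.5266, 0.1754, 0.036]
tool_rot: [0.091, 0.568, 0.815, -0.068]
contact_force: [0.7, -10.6, 5.0]
gripper_width: 0.287
```

```bash
python3 -c "
from plan import *
where()
rows([dock(.0068,.051,10)],step=.0025,ang=2,jaw=255)"
```

```text
cell rel 5.3 lat -0.6 z 53.5 tilt 13.1 yaw 20.2 roll -0.5 | F u -10.2 n -3.0 z 5.0
{"tx":0.0015,"ty":0.0005,"tz":0.001,"ax":-0.2,"ay":1.5,"az":0.1,"jaw":255},
{"tx":0.0015,"ty":0.0006,"tz":0.0011,"ax":-0.2,"ay":1.6,"az":0.2,"jaw":255},
end [0.5267 0.1781 0.0333] 2
```

>>> move_arm([
  {"tx": 0.003, "ty": 0.0005, "tz": 0.001, "ax": -0.2, "ay": 1.6, "az": 0, "jaw": 255},
  {"tx": 0.003, "ty": 0.0003, "tz": 0.0012, "ax": -0.1, "ay": 1.7, "az": 0, "jaw": 255},
  {"tx": 0.0025, "ty": 0.0003, "tz": 0.0014, "ax": -0.1, "ay": 1.7, "az": 0, "jaw": 255},
])

```text
time: 9.7
tool_pos: [0.5262, 0.1769, 0.0326]
tool_rot: [0.06, 0.57, 0.818, -0.046]
contact_force: [0.4, -9.6, 4.8]
gripper_width: 0.283
```

```bash
python3 -c "
from plan import *
where()
rows([dock(.0075,.043,3)],step=.0025,ang=2,jaw=255)"
```

```text
cell rel 5.5 lat -0.5 z 50.4 tilt 8.6 yaw 20.3 roll -0.4 | F u -9.2 n -2.9 z 4.8
{"tx":0.0012,"ty":0.0002,"tz":0.0017,"ax":-0.1,"ay":1.4,"az":0.1,"jaw":255},
{"tx":0.0012,"ty":0.0002,"tz":0.0018,"ax":-0.1,"ay":1.4,"az":0.1,"jaw":255},
{"tx":0.0011,"ty":0.0003,"tz":0.0018,"ax":-0.1,"ay":1.4,"az":0.1,"jaw":255},
{"tx":0.0011,"ty":0.0002,"tz":0.0018,"ax":-0.1,"ay":1.4,"az":0,"jaw":255},
end [0.5257 0.1808 0.0251] 4
```

>>> move_arm([
  {"tx": 0.0035, "ty": 0.0003, "tz": 0.0015, "ax": -0.1, "ay": 1.3, "az": 0, "jaw": 255},
  {"tx": 0.0035, "ty": 0.0003, "tz": 0.002, "ax": -0.1, "ay": 1.4, "az": 0, "jaw": 255},
  {"tx": 0.003, "ty": 0.0002, "tz": 0.0025, "ax": 0, "ay": 1.4, "az": 0, "jaw": 255},
])

```text
time: 10.0
tool_pos: [0.5265, 0.1798, 0.0282]
tool_rot: [0.035, 0.57, 0.82, -0.028]
contact_force: [1.6, -11.4, 4.6]
gripper_width: 0.283
```

```bash
python3 -c "
from plan import *
where()
T=Cam('top');S=Cam('scene')
T.crop(200,185,80,60,10,'t7.png');S.crop(190,120,80,60,10,'s7.png')
where()"
```

```text
cell rel 6.9 lat 0.8 z 46.1 tilt 5.1 yaw 20.4 roll -0.3 | F u -11.2 n -2.4 z 4.6
cell rel 6.6 lat 0.8 z 46.0 tilt 5.2 yaw 20.3 roll -0.3 | F u -11.2 n -2.6 z 4.9
```

View pics/t7.png

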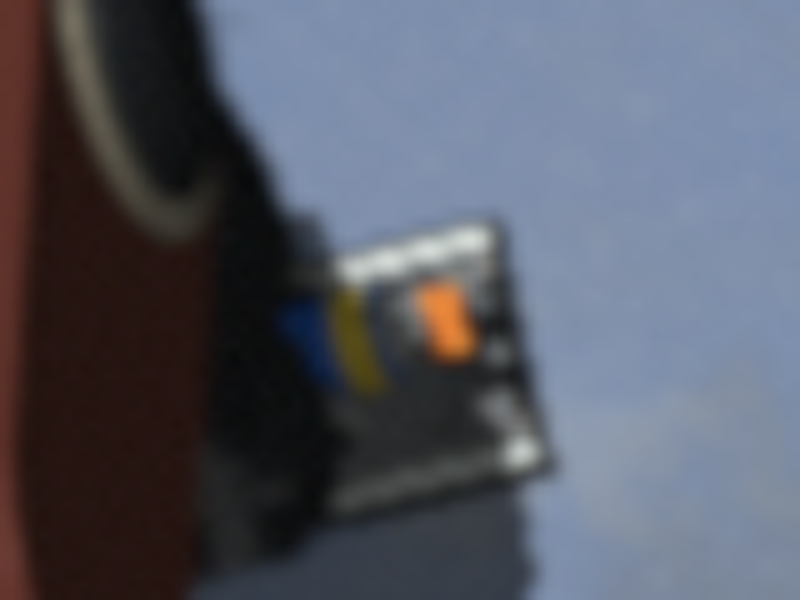

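View pics/s7.png

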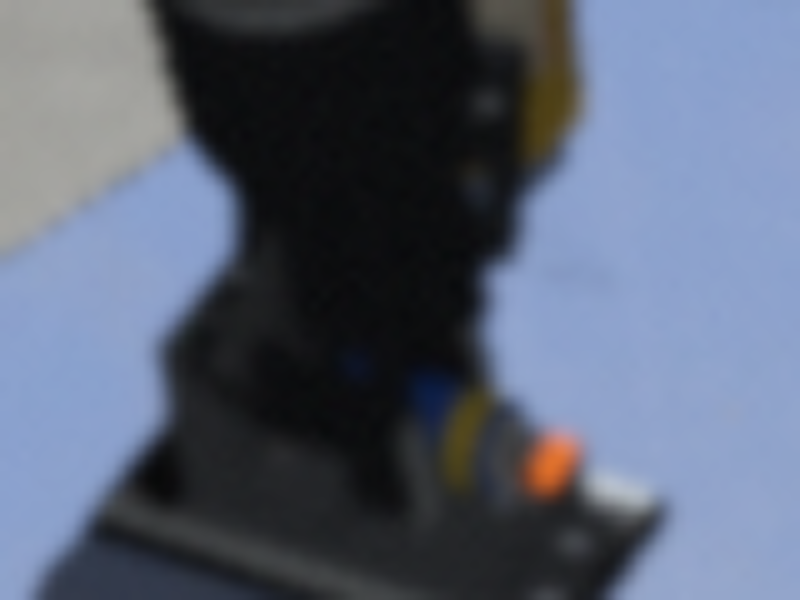

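The button is now below the lip's top, and 11 N of spring force is being held. I'll keep rolling level and lowering.

>>> move_arm([
  {"tx": 0.001, "ty": -0.0003, "tz": 0.002, "ax": 0, "ay": 1.3, "az": 0, "jaw": 255},
  {"tx": 0.001, "ty": -0.0003, "tz": 0.002, "ax": 0, "ay": 1.3, "az": 0, "jaw": 255},
  {"tx": 0.001, "ty": 0, "tz": 0.002, "ax": 0, "ay": 1.3, "az": 0, "jaw": 255},
])

```text
time: 10.4
tool_pos: [0.5284, 0.1772, 0.0244]
tool_rot: [0.011, 0.571, 0.821, -0.01]
contact_force: [1.5, -8.1, 3.2]
gripper_width: 0.282
```

```bash
python3 -c "
from plan import *
where()"
```

```text
cell rel 2.8 lat 1.7 z 42.4 tilt 1.7 yaw 20.4 roll -0.2 | F u -8.1 n -1.4 z 3.2
```

The spring pushed it back about 4 mm, because a row only shifts from the measured pose and the arm sags under the load. I'll push forward again before lowering any further.

>>> move_arm([
  {"tx": 0.005, "ty": -0.0005, "tz": 0, "ax": 0, "ay": 0, "az": 0, "jaw": 255},
  {"tx": 0.005, "ty": -0.0005, "tz": 0, "ax": 0, "ay": 0, "az": 0, "jaw": 255},
])

```text
time: 10.6
tool_pos: [0.5266, 0.1821, 0.0248]
tool_rot: [0.015, 0.571, 0.82, -0.012]
contact_force: [4.2, -11.1, 0.2]
gripper_width: 0.283
```

```bash
python3 -c "
from plan import *
where()"
```

```text
cell rel 8.1 lat 1.6 z 42.8 tilt 2.2 yaw 20.3 roll -0.1 | F u -11.9 n 0.1 z 0.2
```

>>> move_arm([
  {"tx": 0.0018, "ty": -0.001, "tz": 0.002, "ax": 0, "ay": 1, "az": 0, "jaw": 255},
  {"tx": 0.0025, "ty": -0.0005, "tz": 0.002, "ax": 0, "ay": 1, "az": 0, "jaw": 255},
])

```text
time: 10.8
tool_pos: [0.5269, 0.1822, 0.0226]
tool_rot: [0.005, 0.571, 0.821, -0.003]
contact_force: [1.6, -12.6, 6.4]
gripper_width: 0.289
```

```bash
python3 -c "
from plan import *
where()"
```

```text
cell rel 7.6 lat 1.9 z 40.6 tilt 0.7 yaw 20.4 roll 0.0 | F u -12.4 n -2.8 z 6.4
```

>>> move_arm([
  {"tx": 0.001, "ty": -0.001, "tz": 0.002, "ax": 0, "ay": 0.5, "az": 0, "jaw": 255},
  {"tx": 0.002, "ty": -0.001, "tz": 0.002, "ax": 0, "ay": 0.3, "az": 0, "jaw": 255},
])

```text
time: 11.0
tool_pos: [0.5278, 0.1808, 0.0215]
tool_rot: [0.003, 0.571, 0.821, -0.0]
contact_force: [0.0, -9.6, 9.3]
gripper_width: 0.284
```

```bash
python3 -c "
from plan import *
where()"
```

```text
cell rel 5.9 lat 2.1 z 39.5 tilt 0.3 yaw 20.4 roll 0.2 | F u -9.0 n -3.3 z 9.3
```

>>> move_arm([
  {"tx": 0.0025, "ty": -0.0015, "tz": 0.001, "ax": 0.1, "ay": 0.2, "az": 0, "jaw": 255},
])

```text
time: 11.1
tool_pos: [0.5276, 0.1809, 0.0217]
tool_rot: [0.004, 0.571, 0.821, 0.0]
contact_force: [5.3, -8.7, 0.8]
gripper_width: 0.284
```

```bash
python3 -c "
from plan import *
where()
T=Cam('top');S=Cam('scene')
T.crop(215,195,60,45,13,'t8.png');S.crop(210,135,60,45,13,'s8.png')
where()"
```

```text
cell rel 6.1 lat 2.0 z 39.7 tilt 0.4 yaw 20.4 roll 0.3 | F u -9.9 n 2.0 z 0.8
cell rel 6.1 lat 2.0 z 39.6 tilt 0.4 yaw 20.4 roll 0.3 | F u -10.0 n 1.0 z 3.4
```

View pics/t8.png

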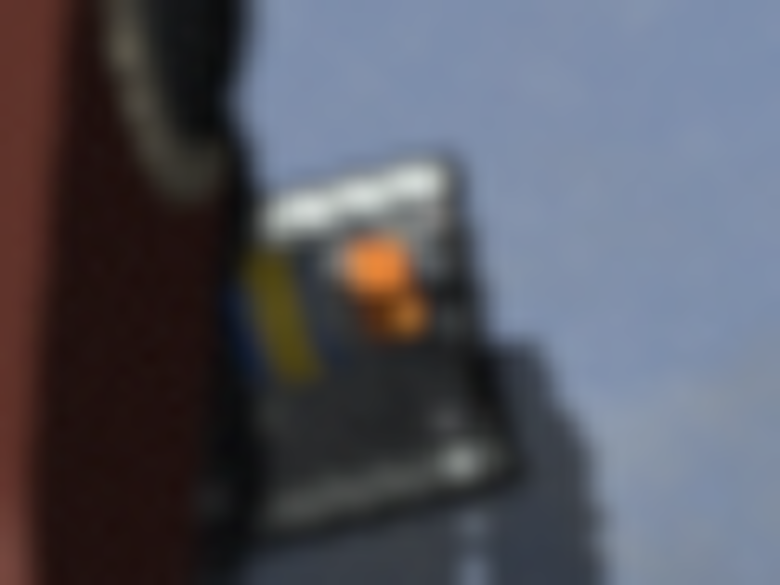

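View pics/s8.png

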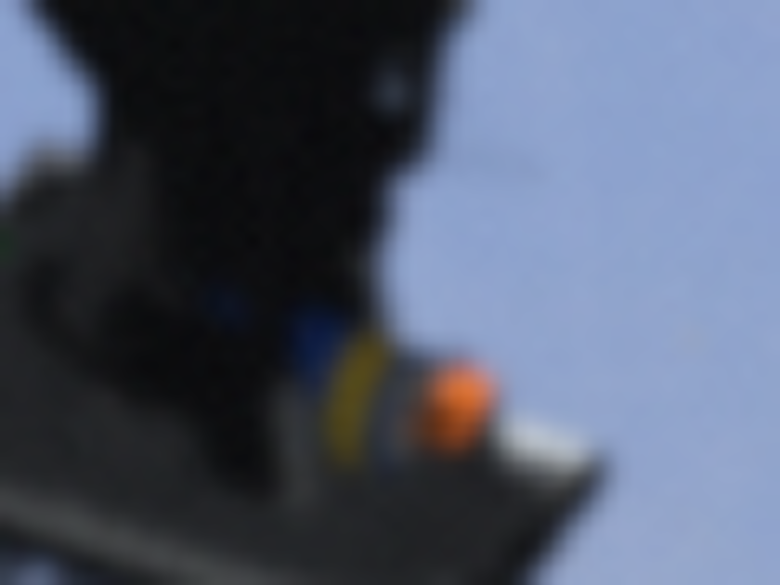

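The cell lies level, with the yellow band at (355,405) just inboard of the lip at (460,405) in the scene crop, and it's in line with the lip from above. I'll hold it down and ease the spring back.

>>> move_arm([
  {"tx": 0.002, "ty": 0, "tz": 0.0015, "ax": -0.1, "ay": 0.5, "az": -0.1, "jaw": 255},
  {"tx": 0.0015, "ty": 0, "tz": 0.0015, "ax": 0, "ay": 0.3, "az": -0.1, "jaw": 255},
  {"tx": 0.001, "ty": 0, "tz": 0.001, "ax": 0, "ay": 0, "az": 0, "jaw": 255},
])

```text
time: 11.5
tool_pos: [0.5281, 0.1805, 0.0215]
tool_rot: [0.002, 0.569, 0.822, 0.001]
contact_force: [-1.4, -8.4, 5.7]
gripper_width: 0.285
```

```bash
python3 -c "
from plan import *
where()"
```

```text
cell rel 5.5 lat 2.4 z 39.5 tilt 0.1 yaw 20.6 roll 0.2 | F u -7.4 n -4.2 z 5.7
```

>>> move_arm([
  {"tx": 0.001, "ty": -0.002, "tz": 0.001, "ax": 0, "ay": 0, "az": 0.2, "jaw": 255},
  {"tx": 0.0005, "ty": -0.002, "tz": 0.001, "ax": 0, "ay": 0, "az": 0.2, "jaw": 255},
])

```text
time: 11.7
tool_pos: [0.5283, 0.1781, 0.0218]
tool_rot: [0.007, 0.572, 0.82, 0.002]
contact_force: [6.3, -7.8, -0.0]
gripper_width: 0.281
```

```bash
python3 -c "
from plan import *
where()"
```

```text
cell rel 3.3 lat 1.7 z 39.8 tilt 0.6 yaw 20.2 roll 0.6 | F u -9.5 n 3.3 z -0.0
```

>>> move_arm([
  {"tx": 0.002, "ty": 0, "tz": 0.002, "ax": 0.2, "ay": 0.6, "az": 0, "jaw": 255},
  {"tx": 0.0015, "ty": 0, "tz": 0.002, "ax": 0.1, "ay": 0.2, "az": 0, "jaw": 255},
])

```text
time: 11.9
tool_pos: [0.5286, 0.1783, 0.0213]
tool_rot: [0.002, 0.572, 0.82, 0.0]
contact_force: [-7.2, -9.5, 16.9]
gripper_width: 0.283
```

```bash
python3 -c "
from plan import *
where();print(manip.state()['ft_torque'])"
```

```text
cell rel 3.2 lat 2.1 z 39.3 tilt 0.1 yaw 20.2 roll 0.1 | F u -6.4 n -10.0 z 16.9
[-1.45341231  1.27611981 -0.04458448]
```

```bash
cat > yl.py <<'E'
from meas import *
from plan import n_,U_,where,show
def yl():
    im,f=sub(T,215,195,60,45); H=cv2.cvtColor(im,cv2.COLOR_BGR2HSV).astype(int)
    for nm,lo,hi,z,sat in(("yel",20,36,.039,110),("or",3,18,.0485,150)):
        m=big((H[:,:,0]>=lo)&(H[:,:,0]<=hi)&(H[:,:,1]>sat)&(H[:,:,2]>60)); W=T.onz(f(pts(m,0,0)),z)*1000
        l=W@n_;u=W@U_; print(nm,m.sum(),"lat",np.percentile(l,[1,50,99]).round(1),"mid",round((l.min()+l.max())/2,1),"u",np.percentile(u,[1,50,99]).round(1))
if __name__=="__main__":
    yl();where()
    T.crop(215,195,60,45,13,'t9.png');S.crop(210,135,60,45,13,'s9.png')
E
python3 yl.py
```

```text
yel 1608 lat [545.5 557.3 569.1] mid 557.4 u [-35.  -31.2 -27.3]
or 1391 lat [546.7 555.  563.4] mid 555.1 u [-54.6 -50.3 -46.1]
cell rel 3.3 lat 2.1 z 39.4 tilt 0.1 yaw 20.2 roll 0.1 | F u -7.5 n -8.7 z 14.5
```

View pics/s9.png

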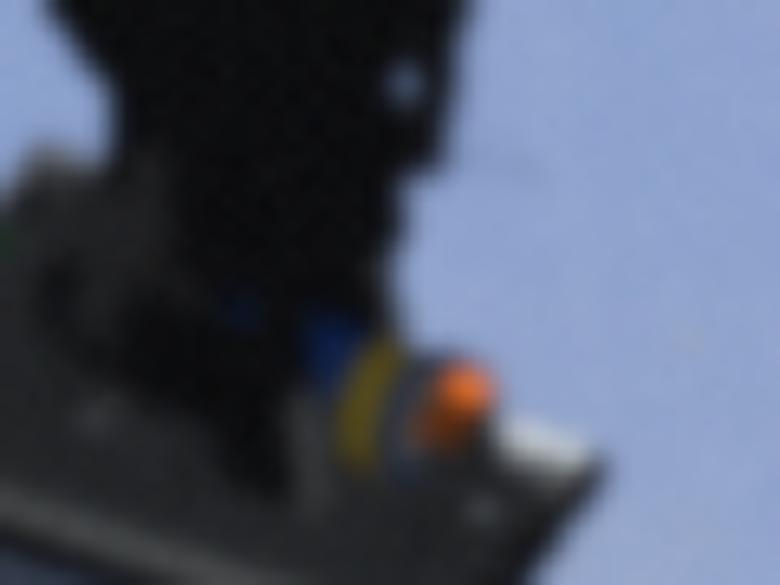

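View pics/t9.png

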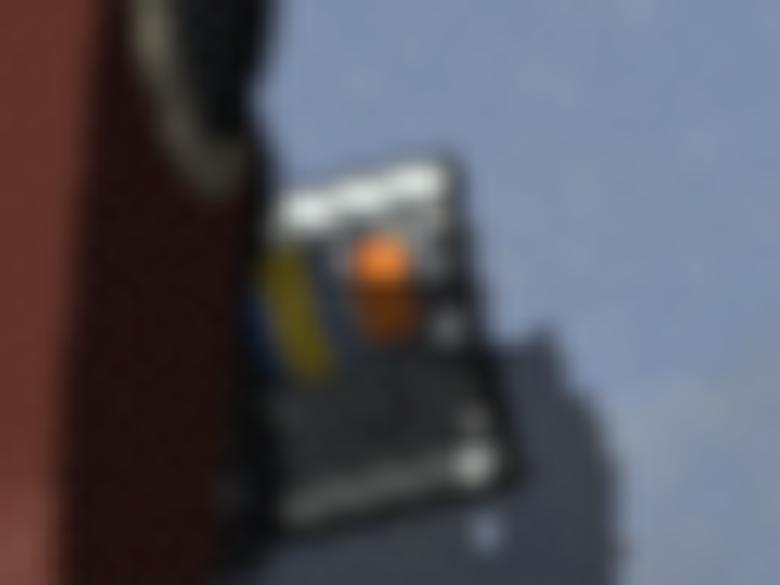

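>>> move_arm([
  {"tx": 0.002, "ty": -0.002, "tz": 0, "ax": 0, "ay": 0, "az": 0, "jaw": 255},
  {"tx": 0.002, "ty": -0.002, "tz": 0.0003, "ax": 0, "ay": 0, "az": 0, "jaw": 255},
  {"tx": 0.0015, "ty": -0.001, "tz": 0.0005, "ax": 0, "ay": 0, "az": 0, "jaw": 255},
])

```text
time: 12.3
tool_pos: [0.5278, 0.1782, 0.0223]
tool_rot: [0.009, 0.572, 0.82, 0.002]
contact_force: [4.8, -8.2, -1.0]
gripper_width: 0.286
```

```bash
python3 -c "
from plan import *
where()"
```

```text
cell rel 3.6 lat 1.1 z 40.3 tilt 0.8 yaw 20.2 roll 0.8 | F u -9.4 n 1.7 z -1.0
```

>>> move_arm([
  {"tx": 0.0025, "ty": -0.002, "tz": 0.0005, "ax": 0.4, "ay": 0.4, "az": 0, "jaw": 255},
  {"tx": 0.002, "ty": -0.001, "tz": 0.001, "ax": 0.3, "ay": 0.3, "az": 0, "jaw": 255},
  {"tx": 0.002, "ty": -0.0005, "tz": 0.0015, "ax": 0.1, "ay": 0.2, "az": 0, "jaw": 255},
])

```text
time: 12.6
tool_pos: [0.5277, 0.1791, 0.0215]
tool_rot: [0.005, 0.573, 0.82, 0.0]
contact_force: [-2.1, -11.4, 10.3]
gripper_width: 0.281
```

```bash
python3 -c "
from plan import *
where()"
```

```text
cell rel 4.4 lat 1.5 z 39.4 tilt 0.5 yaw 20.1 roll 0.4 | F u -10.0 n -5.9 z 10.3
```

>>> move_arm([
  {"tx": 0.0015, "ty": -0.004, "tz": 0, "ax": 0.2, "ay": 0.3, "az": 0, "jaw": 255},
  {"tx": 0.002, "ty": -0.003, "tz": 0.001, "ax": 0.2, "ay": 0.3, "az": 0, "jaw": 255},
])

```text
time: 12.8
tool_pos: [0.5259, 0.178, 0.0225]
tool_rot: [0.005, 0.573, 0.819, 0.003]
contact_force: [9.5, -5.9, -2.6]
gripper_width: 0.285
```

```bash
python3 -c "
from plan import *
where()"
```

```text
cell rel 4.0 lat -0.7 z 40.5 tilt 0.3 yaw 20.1 roll 0.7 | F u -8.8 n 6.9 z -2.6
```

>>> move_arm([
  {"tx": 0.002, "ty": 0, "tz": 0.002, "ax": 0.3, "ay": 0.2, "az": 0, "jaw": 255},
  {"tx": 0.0015, "ty": -0.001, "tz": 0.002, "ax": 0.2, "ay": 0.2, "az": 0, "jaw": 255},
])

```text
time: 13.0
tool_pos: [0.5265, 0.1783, 0.0214]
tool_rot: [0.003, 0.573, 0.82, 0.0]
contact_force: [-3.5, -7.9, 14.5]
gripper_width: 0.288
```

```bash
python3 yl.py
```

```text
yel 1568 lat [543.7 555.6 567.2] mid 555.6 u [-33.9 -30.3 -26.4]
or 1503 lat [546.7 555.2 563.6] mid 555.2 u [-54.9 -50.2 -45.6]
cell rel 4.1 lat 0.1 z 39.4 tilt 0.3 yaw 20.1 roll 0.2 | F u -7.3 n -4.8 z 10.0
```

It's centred within 0.5 mm and seated. Easing back now.

>>> move_arm([
  {"tx": 0.001, "ty": -0.0005, "tz": 0.001, "ax": 0.1, "ay": 0.3, "az": 0, "jaw": 255},
  {"tx": 0.0005, "ty": -0.0005, "tz": 0.001, "ax": 0.1, "ay": 0.2, "az": 0, "jaw": 255},
  {"tx": 0.0005, "ty": -0.0005, "tz": 0.001, "ax": 0.1, "ay": 0.1, "az": 0, "jaw": 255},
])

```text
time: 13.4
tool_pos: [0.527, 0.177, 0.0215]
tool_rot: [0.0, 0.573, 0.82, -0.0]
contact_force: [-1.4, -5.0, 5.3]
gripper_width: 0.287
```

```bash
python3 -c "
from plan import *
where()"
```

```text
cell rel 2.6 lat 0.2 z 39.5 tilt 0.1 yaw 20.1 roll -0.0 | F u -4.2 n -3.0 z 5.3
```

>>> move_arm([
  {"tx": 0.0005, "ty": -0.0005, "tz": 0.001, "ax": 0, "ay": 0.1, "az": 0, "jaw": 255},
  {"tx": 0.0002, "ty": -0.0005, "tz": 0.001, "ax": 0, "ay": 0.1, "az": 0, "jaw": 255},
  {"tx": 0, "ty": -0.0005, "tz": 0.001, "ax": 0, "ay": 0.1, "az": 0, "jaw": 255},
])

```text
time: 13.7
tool_pos: [0.5275, 0.1757, 0.0215]
tool_rot: [0.0, 0.572, 0.82, 0.0]
contact_force: [-1.9, -5.3, 6.3]
gripper_width: 0.283
```

```bash
python3 -c "
from plan import *
where()"
```

```text
cell rel 1.2 lat 0.2 z 39.5 tilt -0.0 yaw 20.2 roll 0.1 | F u -4.3 n -3.6 z 6.3
```

>>> move_arm([
  {"tx": 0, "ty": -0.0005, "tz": 0.001, "ax": 0, "ay": 0, "az": 0, "jaw": 255},
  {"tx": 0, "ty": -0.0005, "tz": 0.001, "ax": 0, "ay": 0, "az": 0, "jaw": 255},
  {"tx": 0, "ty": -0.0005, "tz": 0.001, "ax": 0, "ay": 0, "az": 0, "jaw": 255},
])

```text
time: 14.0
tool_pos: [0.528, 0.1745, 0.0215]
tool_rot: [0.002, 0.572, 0.82, 0.0]
contact_force: [-2.0, -4.1, 6.5]
gripper_width: 0.286
```

```bash
python3 -c "
from plan import *
where()"
```

```text
cell rel -0.1 lat 0.2 z 39.5 tilt 0.1 yaw 20.2 roll 0.1 | F u -3.2 n -3.2 z 6.5
```

>>> move_arm([
  {"tx": -0.0005, "ty": -0.0005, "tz": 0.001, "ax": 0, "ay": 0, "az": 0, "jaw": 255},
  {"tx": -0.0005, "ty": -0.0005, "tz": 0.001, "ax": 0, "ay": 0, "az": 0, "jaw": 255},
])

```text
time: 14.2
tool_pos: [0.5284, 0.1733, 0.0215]
tool_rot: [0.002, 0.572, 0.82, 0.0]
contact_force: [-1.7, -1.1, 6.7]
gripper_width: 0.286
```

```bash
python3 -c "
from plan import *
where()"
```

```text
cell rel -1.4 lat 0.2 z 39.5 tilt 0.2 yaw 20.2 roll 0.2 | F u -0.5 n -2.0 z 6.7
```

>>> move_arm([
  {"tx": -0.0005, "ty": 0, "tz": 0.001, "ax": 0, "ay": 0.1, "az": 0, "jaw": 255},
  {"tx": -0.0005, "ty": 0, "tz": 0.001, "ax": 0.1, "ay": 0.1, "az": 0, "jaw": 255},
])

```text
time: 14.4
tool_pos: [0.5284, 0.1734, 0.0215]
tool_rot: [-0.002, 0.572, 0.82, 0.001]
contact_force: [-4.3, -2.2, 7.8]
gripper_width: 0.285
```

```bash
python3 yl.py
```

```text
yel 1606 lat [543.7 555.1 566.9] mid 555.6 u [-39.5 -35.9 -31.8]
or 1210 lat [546.8 554.9 562.8] mid 554.8 u [-54.4 -50.5 -46.7]
cell rel -1.4 lat 0.3 z 39.5 tilt -0.2 yaw 20.2 roll -0.1 | F u 0.3 n -5.1 z 8.7
```

View pics/s9.png

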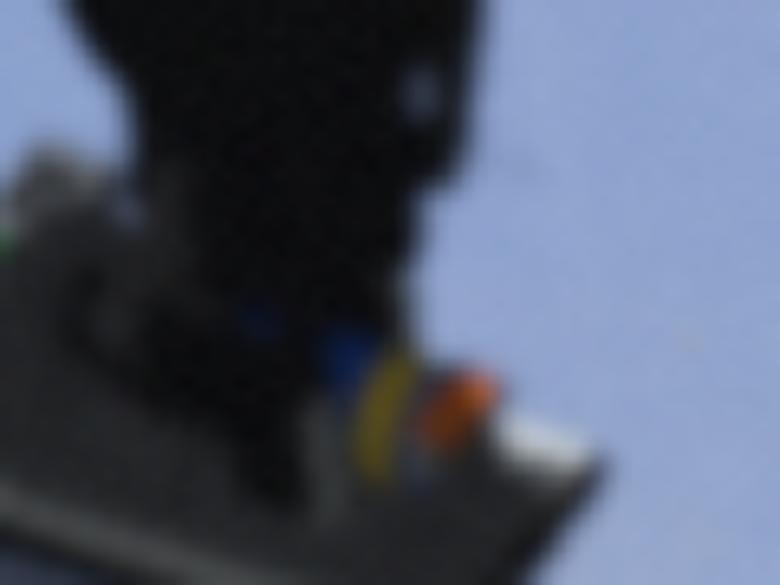

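View pics/t9.png

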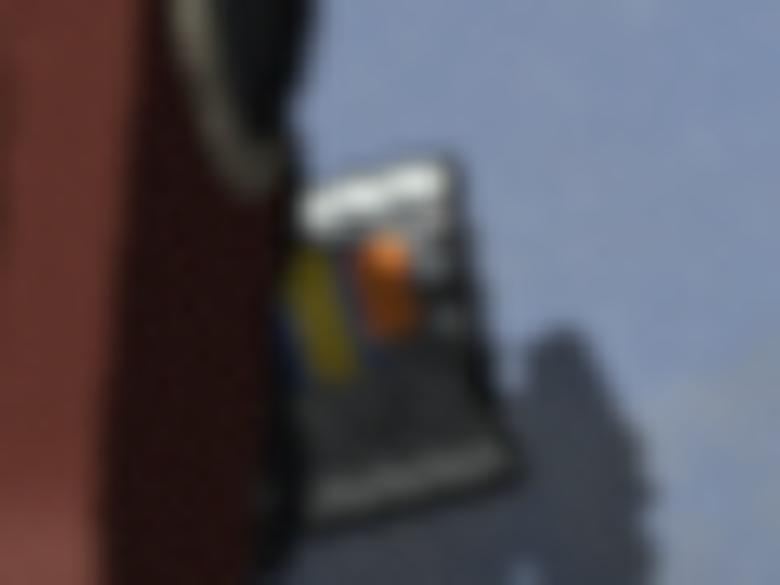

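The cell has stopped against the wall: the position no longer changes and the axial force is about zero. The button is under the lip at (460,405) in the scene crop. I'll relax and release.

>>> move_arm([
  {"tx": -0.0003, "ty": -0.0005, "tz": 0.0005, "ax": 0, "ay": 0, "az": 0, "jaw": 255},
  {"tx": 0, "ty": -0.0003, "tz": 0.0003, "ax": 0, "ay": 0, "az": 0, "jaw": 200},
  {"tx": 0, "ty": 0, "tz": 0, "ax": 0, "ay": 0, "az": 0, "jaw": 150},
  {"tx": 0, "ty": 0, "tz": 0, "ax": 0, "ay": 0, "az": 0, "jaw": 130},
  {"tx": 0, "ty": 0, "tz": 0, "ax": 0, "ay": 0, "az": 0, "jaw": 120},
])

```text
time: 15.0
tool_pos: [0.5272, 0.1745, 0.0203]
tool_rot: [-0.003, 0.572, 0.82, 0.001]
contact_force: [0.4, 0.3, 0.1]
gripper_width: 0.534
```

```bash
python3 -c "
from plan import *
show()"; python3 yl.py
```

```text
t 15.0 p [0.5272 0.1745 0.0203] x [-0.345  0.939  0.006] z [-0.003  0.006 -1.   ] F [0.44 0.26 0.11] q [ 0.18  0.12  1.92  0.01  1.1  -0.17] w 0.534
yel 1667 lat [543.1 555.  567.4] mid 555.6 u [-39.8 -36.  -31.8]
or 1273 lat [546.9 555.2 563.4] mid 555.1 u [-54.4 -50.4 -46.4]
cell rel -0.1 lat -0.5 z 38.4 tilt -0.4 yaw 20.2 roll -0.1 | F u -0.0 n -0.1 z 0.1
```

View pics/s9.png

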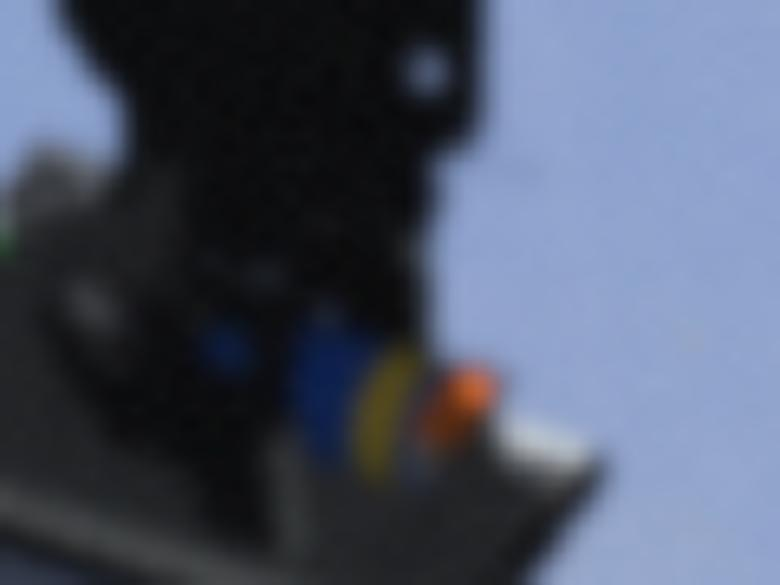

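It's released and the cell hasn't moved. I'll retreat straight up.

>>> move_arm([
  {"tx": 0, "ty": 0, "tz": 0, "ax": 0, "ay": 0, "az": 0, "jaw": 90},
  {"tx": 0, "ty": 0, "tz": -0.005, "ax": 0, "ay": 0, "az": 0, "jaw": 80},
  {"tx": 0, "ty": 0, "tz": -0.015, "ax": 0, "ay": 0, "az": 0, "jaw": 80},
  {"tx": 0, "ty": 0, "tz": -0.03, "ax": 0, "ay": 0, "az": 0, "jaw": 80},
  {"tx": 0, "ty": 0, "tz": -0.04, "ax": 0, "ay": 0, "az": 0, "jaw": 80},
  {"tx": 0, "ty": 0, "tz": -0.04, "ax": 0, "ay": 0, "az": 0, "jaw": 80},
  {"tx": -0.03, "ty": -0.03, "tz": -0.02, "ax": 0, "ay": 0, "az": 0, "jaw": 80},
  {"tx": -0.045, "ty": -0.02, "tz": 0, "ax": 0, "ay": 0, "az": 0, "jaw": 80},
  {"tx": -0.045, "ty": -0.02, "tz": 0, "ax": 0, "ay": 0, "az": 0, "jaw": 80},
  {"tx": -0.045, "ty": -0.02, "tz": 0, "ax": 0, "ay": 0, "az": 0, "jaw": 80},
  {"tx": -0.04, "ty": -0.02, "tz": 0, "ax": 0, "ay": 0, "az": 0, "jaw": 80},
  {"tx": 0, "ty": 0, "tz": 0, "ax": 0, "ay": 0, "az": 0, "jaw": 80},
])

```text
time: 16.3
tool_pos: [0.4971, -0.0637, 0.1912]
tool_rot: [0.006, 0.57, 0.821, 0.005]
contact_force: [0.5, 0.3, -0.8]
gripper_width: 0.687
```

```bash
python3 yl.py; python3 -c "
from h import *
T=Cam('top');S=Cam('scene')
T.crop(190,190,75,56,10,'t10.png');S.crop(190,140,75,56,10,'s10.png')
cv2.imwrite('pics/top10.png',T.im)"
```

```text
yel 1827 lat [542.6 555.5 568.8] mid 555.7 u [-39.7 -36.  -32.3]
or 1672 lat [545.1 553.7 563.6] mid 554.3 u [-56.4 -51.  -46.4]
cell rel -210.3 lat -108.8 z 208.9 tilt 0.1 yaw 20.7 roll 0.9 | F u 0.6 n -0.3 z -0.2
```

View pics/t10.png

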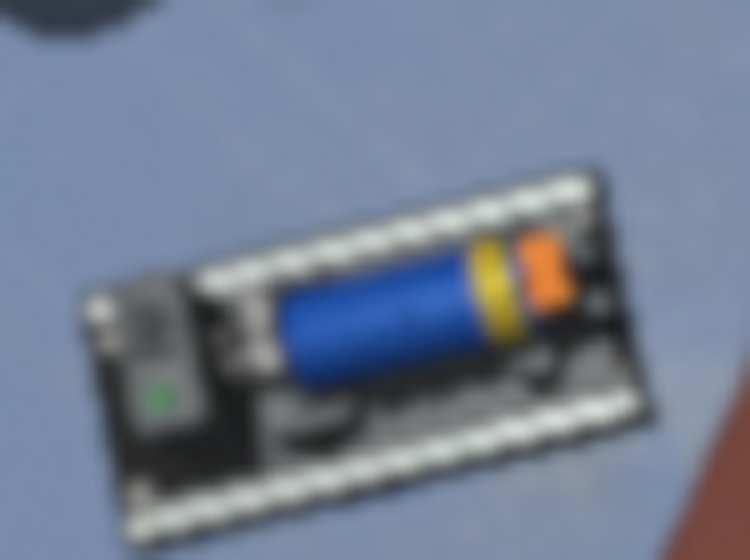

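View pics/s10.png

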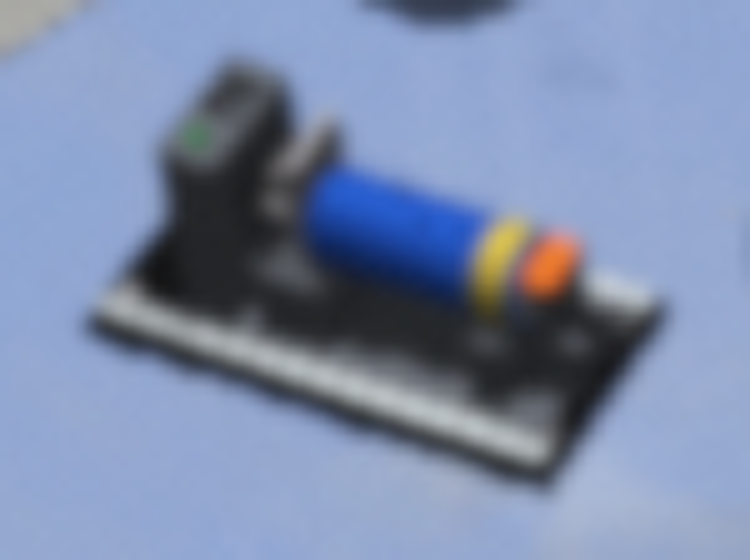

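View pics/top10.png

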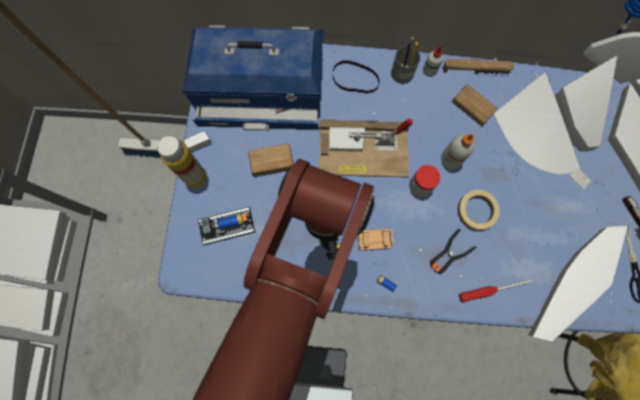

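```bash
python3 - <<'E'
from meas import *
from plan import n_,U_
c={}
for nm,cam,bx in(("T",T,(190,190,75,56)),("S",S,(190,140,75,56))):
    im,f=sub(cam,*bx); H=cv2.cvtColor(im,cv2.COLOR_BGR2HSV).astype(int)
    for n2,lo,hi,s in(("blue",100,130,150),("yel",20,36,110),("or",3,16,160)):
        m=big((H[:,:,0]>=lo)&(H[:,:,0]<=hi)&(H[:,:,1]>s)); c[nm,n2]=f(pts(m,0,0)).mean(0)
        W=cam.onz(f(pts(m,0,0)),.039)*1000; print(nm,n2,"lat",np.percentile(W@n_,[1,99]).round(1),"u",np.percentile(W@U_,[1,99]).round(1))
for k in("blue","yel","or"):
    X=tri(T,c["T",k],S,c["S",k])*1000; print(k,"u",(X@U_).round(1),"lat",(X@n_).round(1),"z",X[2].round(1))
print("at rest yel",tri(T,(384.6,235.9),S,(342.9,248.8))*1000,"blue",tri(T,(372.4,237),S,(332.3,242.2))*1000)
E
```

```text
T blue lat [543.3 567.6] u [-27.6  17.4]
T yel lat [542.6 568.8] u [-39.7 -32.3]
T or lat [547.8 565.5] u [-54.7 -45.4]
S blue lat [537.2 567.4] u [-26.   23.9]
S yel lat [538.6 566. ] u [-38.3 -27.5]
S or lat [549.1 564.9] u [-51.  -40.7]
blue u -3.1 lat 554.1 z 38.7
yel u -34.0 lat 554.2 z 38.7
or u -49.1 lat 554.4 z 43.2
at rest yel [ 521.19742744 -205.57811359   44.69313287] blue [ 516.59703228 -176.38761289   45.7366068 ]
```

```bash
python3 -c "
from plan import *
show();print(manip.job_done())"
```

```text
t 16.6 p [ 0.4974 -0.058   0.1894] x [-0.358  0.934 -0.   ] z [ 0.012  0.004 -1.   ] F [-0.26  0.07  0.93] q [-0.27 -0.23  1.95  0.01  1.41 -0.64] w 0.69
the job is handed in; nothing more can be done
None
```

The cell is loaded in the charger with its button under the lip, and the job was handed in at 16.6 s with the arm clear of everything.

**What I did:** I took the large cell off its rest and tilted it about 16° button-up. I pressed its flat end against the plate, feeling contact about 1 mm or less from the predicted place. With the spring held back at 9–12 N, I rolled it level past the lip and pressed it onto the saddles. I then eased it back in steps of about 0.5 mm until it stopped at the wall, and let go.

**Last checks:**
- **Level:** both views put the blue body and the yellow band at about 38.7 mm high, against 39 mm expected.
- **Centred:** the cell is within about 1.5 mm of the lip's centre line.
- **Under the lip:** the button is hidden under the lip in the top view.
- **Settled:** the cell did not move when released, and the axial force was about zero just before letting go.

**What did not go cleanly:**
- **Spring pushed back:** partway through the roll-down the spring pushed the cell back about 4 mm to the edge of the lip, so I pushed forward again before lowering further.
- **Off-centre when first seated:** it first seated about 2 mm off to one side, and I re-centred it. The largest downward press was about 17 N.
- **Spring nearly at its limit:** the push briefly reached 12.4 N, close to the 12.6 N at which the spring goes solid.
- **Stop position:** the cell stopped 1.4 mm from where the camera estimate put home. I put this down to camera calibration or the cell's lengthwise position in the grip, since the force and the stall both said it was against the wall.
- **Bystanders:** in the final top view the sanding block and jar looked unmoved. The tape measure was hidden behind the arm, so I did not check it at the end, but the path passed well above it.

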